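# Weigh out the keyring beads beside the heat press

### The arm

A 7-joint arm with a two-finger parallel gripper is mounted at the origin on the work surface. World frame = base frame: x ahead of the robot, y to its left, z up, the work surface at z = 0. Lengths are in mm, angles in degrees, forces in N, time in s.
With the tool pointing down it reaches from about 400 to 875 mm from the base axis. Payload 4.4 kg.
Tool frame: the origin (TCP) lies between the finger pads; the fingertips stand 14 mm ahead of it and the grasp point (between the pads) lies 5 mm behind it; z points along the fingers, y is the line along which they close (so a half turn about z gives the same grasp; the last joint's range is limited). The gripper opens to 85 mm and grips with 20 to 120 N. Pads are 22 mm wide; open, the fingers measure 114 mm over their backs; the gripper's body (76 mm by 85 mm) begins 54 mm behind the grasp point. The pads swing forward as they close: fully open they stand 13 mm farther back than shut.
Start: joints at [67.563, 36.005, 2.206, 86.941, -1.547, 57.084, -1.146], TCP at [208.072, -615.812, 217.213] pointing down, gripper open.
Joint ranges: [-175.42, 175.42], [-21.48, 121.26], [-71.46, 75.88], [10.55, 141.38], [-63.04, 243.04], [13.31, 113.54], [-168.57, 168.57]. Speed limits (degrees/s): [147.25, 147.25, 180, 180, 180, 180, 180].

### API

Orientations are given as [roll, pitch, yaw] about the fixed x, y, z axes, in that order (R = Rz(yaw) Ry(pitch) Rx(roll)).
In Python, from bench import env gives the robot as it stands.
- The arm moves only by the shell command python3 -m handwheel 'ROWS' [FORCE]. ROWS is JSON, a list of rows, each a list of 3 entries, a list of its own where there are three numbers: the turn, a rotation vector about the tool's x, y, z in units of 6 degrees (1.0 is 6 degrees), then the shift along the tool's x, y, z in units of 40 mm (1.0 is 40 mm), then the finger opening in mm, from 0 to 85.4. A call has 1 to 10 rows; each row shifts and turns the commanded pose from where the row before left it, along the tool's axes as they then stand; what a row does not reach is not made up. A row lasts 1/12 s, in which the tool goes at most 41.7 mm and 7.16 degrees, less where a joint would pass 70% of its speed; a pose out of reach is approached as far as the arm can. A call is refused whole if a number of a shift passes 1 or a number of a turn 1, either way. A call with a gripper value outside its range is refused whole. The fingers move at their own pace and stop on an object; FORCE is the grip in N (left out, the last holds). Time passes only in rows, so rows that do not move let the fingers close. It gives the time, the measured TCP pose, the force, the opening and the grip force at its end, in the units of the state.
- env.get_state(): the state, without advancing time (a new reading comes with each control period).
- env.capture(name): name is "scene" or "top" or "wrist"; returns (picture, depth): 420x560x3 uint8, blue, green, red; 420x560 float32, mm along the optical axis (not along the pixel's ray), 0 where there is no reading.
- env.calibration(name): a dict with "fov_y" (degrees; the focal length in pixels is half the picture's height over the tangent of half this angle, whatever the lens; pixels are square), "cx", "cy" (the principal point, pixels), "position" and "orientation" of the camera in the world. Camera axes: x right, y down, z forward; pixel columns grow to the right and rows downward; lengths in mm; the calibration is good to about 2 mm. A picture is of the moment at which its call begins: read the wrist's pose just before it. calibration takes no time and is no camera call; for the wrist camera it gives the pose at the moment of the call.
- env.finish_job(): hands the job in; it is judged then, once.
The state is a dict: "time": time; "q": joint angles; "dq": joint speeds; "joint_torque": joint torques, N m; "position": TCP position; "ee_rot": TCP orientation; "ft_force": force on the tool from outside, world axes, zero at the start; "torque": the same for the moment, N m; "grip_width": opening from 0.0 (shut) to 1.0 (fully open); "grasp_force": force on a finger pad.
Only numpy, scipy, OpenCV 4.12 (cv2) and the standard library are available. Lean on these libraries where they do the work, as an engineer would, in place of code of your own. Each camera call takes 0.05 s, during which the arm holds its last target. There are 200 camera calls.

### The job

Weigh the wooden keyring beads: first set the empty white bowl upright in the middle of the balance pan and let go of it, then tip all six beads from the steel cup into the bowl as it stands there, and put the empty cup back upright, wholly on its cork coaster. Never push or drop the sprung pan down onto its stop, and leave the other things on the table where they are.

Things in the scene. Friction and masses are not known exactly. Their poses are not given: they have to be found in the camera images.
- pan (a joint): How far the sprung pan of the balance is pressed down, in m: 0 empty, about 0.004 with the bowl and 0.005 with bowl and beads, 0.020 on its stop (8 N).
- pan_top (a point): Centre of the pan's upper face: a flat, plain round steel pan, 150 mm across, 6 mm thick, on a spring over a low grey balance housing (180 by 160 mm, 44 mm high, dark display towards the robot). Empty, this face is 78 mm above the table; it sinks as it is loaded. z up.
- bowl: Round white plastic bowl, empty, on the table: 55 mm high, foot 84 and rim 116 mm across outside, walls 4, floor 5 mm. Two flat grip ears at both ends of its own x: each 12 mm thick (along y), out to 98 mm from the centre, 28 to 50 mm above the foot; pinch one from above 83 mm from the centre, closing along its y. Origin: centre of the underside, z up.
- coaster: Round cork coaster fixed to the table, 116 mm across, 4 mm thick, on which the cup stands. Origin at the centre of its underside.
- cup: Plain steel tumbler without handle, holding six wooden beads; 100 mm high, 61 mm across at the foot and 68 mm at the rim outside (about 65 mm at 60 mm height), walls 3 mm, floor 5 mm thick. Round, so its yaw does not matter. Origin at the centre of the underside, z up through the mouth.
- cup_rim (a point): Centre of the cup's mouth, 100 mm above its underside.
- bead1_center (a point): Centre of one of six alike round beads of hard wood, 24 mm across, 10 g each, at first in the cup.
- bead2_center (a point): Centre of one of six alike round beads of hard wood, 24 mm across, 10 g each, at first in the cup.
- bead3_center (a point): Centre of one of six alike round beads of hard wood, 24 mm across, 10 g each, at first in the cup.
- bead4_center (a point): Centre of one of six alike round beads of hard wood, 24 mm across, 10 g each, at first in the cup.
- bead5_center (a point): Centre of one of six alike round beads of hard wood, 24 mm across, 10 g each, at first in the cup.
- bead6_center (a point): Centre of one of six alike round beads of hard wood, 24 mm across, 10 g each, at first in the cup.
- tape: Bystander: roll of amber heat tape lying flat, 90 mm across, 25 mm high. Origin at the centre of its underside.
- scraper: Bystander: flat spatula, 190 mm long, lying along its x. Origin at its underside, mid-length.
- mug: Bystander: blank white mug, 82 mm across, 95 mm high, handle at its y. Origin at the centre of its underside.
- spray: Bystander: white bottle, 60 mm across, 150 mm high. Origin at the centre of its underside.
- driver: Bystander: screwdriver, 180 mm long, lying along its x. Origin at its underside, mid-length.
- slate: Bystander: dark steel pressing plate, 100 by 100 mm, 18 mm high. Origin at the centre of its underside.
Things that resemble listed ones, but are neither listed nor needed, are in the scene too. Leave any pink look-alike of the cup alone.

How it is judged (in metres and radians):
On the way, in this order (a step that is already met when the one before it is completed fails the run):
1. the empty bowl stands upright, centred on the balance pan, released (horizontal distance between bowl and pan_top below 0.018 m and z of bowl in the frame of pan_top between -0.004 and 0.004 m and angle between bowl's own z axis and vertical below 0.08 rad and contact force between the fingers and bowl below 0.05 N and linear speed of bowl below 0.03 m/s), for 0.2 s.
2. the cup is tipped with its mouth over the bowl (horizontal distance between bowl and pan_top below 0.018 m and angle between cup's own z axis and vertical above 1 rad and horizontal distance between cup_rim and bowl below 0.1 m and z of cup_rim in the frame of bowl above 0.04 m).
3. all six beads lie in the bowl, still centred on the pan (horizontal distance between bowl and pan_top below 0.018 m and z of bowl in the frame of pan_top between -0.004 and 0.004 m and angle between bowl's own z axis and vertical below 0.08 rad and horizontal distance between each of bead1_center, bead2_center, bead3_center, bead4_center, bead5_center, bead6_center and bowl below 0.054 m and z of bead1_center in the frame of bowl between 0.005 and 0.055 m and z of bead2_center in the frame of bowl between 0.005 and 0.055 m and z of bead3_center in the frame of bowl between 0.005 and 0.055 m and z of bead4_center in the frame of bowl between 0.005 and 0.055 m and z of bead5_center in the frame of bowl between 0.005 and 0.055 m and z of bead6_center in the frame of bowl between 0.005 and 0.055 m), for 0.2 s.
At the end, for the whole second after the job is handed in: The bowl stands upright on the pan with its centre within 18 mm of the pan's centre, all six beads lie inside it, and the cup stands upright on the coaster with its centre within 28 mm of the coaster's; both released and at rest (all of step 3 and horizontal distance between cup and coaster below 0.028 m and z of cup in the frame of coaster below 0.008 m and angle between cup's own z axis and vertical below 0.08 rad and linear speed of each of cup, bowl below 0.03 m/s); the robot touches nothing.
It fails at once if the balance pan is driven down to its stop (over 18.5 mm) (value of joint pan above 0.0185 m).
It fails at once if another thing on the table is disturbed (moved by more than 30 mm) (distance of any of tape, scraper, mug, spray, driver, slate from where it was at the start of the episode above 0.03 m).
It also fails if it takes over 72 s, if anything falls off the work surface, if the arm or the gripper's body presses on something with over 40 N, if the wrist force passes 120 N, or if a joint passes its speed limit or range.

## Working session

There is one attempt and no reset: what is moved stays moved. The work goes in short steps, Python scripts to look and compute and a shell command to move; the robot and the scene stay as the last step left them, time stands still between calls to the robot, and variables do not carry over. Pictures are saved under pics/ and viewed, at most 10 in all, crops included, and the job is handed in when it is done.

```bash
mkdir -p pics; ls; cat > h.py <<'E'
import numpy as np, cv2
from scipy.spatial.transform import Rotation as R
from bench import env
def cloud(name):
    c=env.calibration(name); im,d=env.capture(name)
    f=im.shape[0]/2/np.tan(np.radians(c["fov_y"])/2)
    v,u=np.mgrid[:im.shape[0],:im.shape[1]]
    P=np.stack([(u-c["cx"])/f*d,(v-c["cy"])/f*d,d],-1)
    o=np.array(c["orientation"])
    M=o if o.shape==(3,3) else R.from_euler('xyz',o,degrees=True).as_matrix()
    W=P@M.T+np.array(c["position"]); W[d<=0]=np.nan
    return im,W,c
E
python3 - <<'E'
from h import *
for n in ("scene","top"):
    im,W,c=cloud(n); cv2.imwrite(f"pics/{n}.png",im); np.save(f"pics/{n}.npy",W); print(n,c)
    print(W[::70,::80].round().tolist() if n=="top" else "")
print(env.get_state())
E
```

```text
pics
scene {'fov_y': 53.169932717888685, 'cx': 284.41965234898254, 'cy': 210.8614649834201, 'position': array([1068.56782198,  187.54865854,  874.49323698]), 'orientation': array([-1.42851012e+02,  1.41725083e-01,  1.15873317e+02])}

top {'fov_y': 45.6314709315755, 'cx': 284.4685299455021, 'cy': 205.26823218932194, 'position': array([ 301.94386039,  -70.11588315, 1356.7023259 ]), 'orientation': array([-168.74732672,    0.72013377,  -90.62228496])}
[[[1728.0, 1285.0, -749.0], [1712.0, 899.0, -737.0], [1716.0, 527.0, -753.0], [1708.0, 150.0, -752.0], [1708.0, -226.0, -764.0], [1692.0, -598.0, -749.0], [1680.0, -967.0, -743.0]], [[1375.0, 1254.0, -759.0], [1367.0, 882.0, -754.0], [1362.0, 515.0, -758.0], [1350.0, 147.0, -745.0], [1350.0, -217.0, -758.0], [1338.0, -578.0, -746.0], [1337.0, -942.0, -756.0]], [[774.0, 758.0, -1.0], [759.0, 513.0, 32.0], [754.0, 287.0, 36.0], [764.0, 69.0, -1.0], [752.0, -158.0, 24.0], [755.0, -385.0, 4.0], [753.0, -612.0, -1.0]], [[570.0, 738.0, -2.0], [566.0, 513.0, 0.0], [556.0, 279.0, 40.0], [547.0, 60.0, 69.0], [557.0, -154.0, 1.0], [554.0, -374.0, 2.0
[... 333 characters left out ...]
]]
{'time': 0.1, 'q': array([67.56385617, 36.0529698 ,  2.20335051, 86.99090824, -1.54798046,
       57.08464163, -1.1450597 ]), 'dq': array([-0.03028941, -0.1167247 ,  0.00566219, -0.11598439, -0.02493393,
        0.06903969, -0.0168717 ]), 'joint_torque': array([ 3.05818321e-03, -5.64530611e+01,  1.23068970e+00, -1.93973529e+01,
        1.13480946e-02,  5.45314790e-03, -2.39044402e-05]), 'position': array([ 207.87103161, -615.23773143,  216.38502224]), 'ee_rot': array([-1.79901166e+02,  5.20396775e-04,  1.86658760e+01]), 'ft_force': array([ 0.25068178, -0.04668796, -0.1410374 ]), 'torque': array([-0.07963084,  0.00347094,  0.00043197]), 'grasp_force': 0.0, 'grip_width': 0.9959905330283891}
```

View pics/top.png

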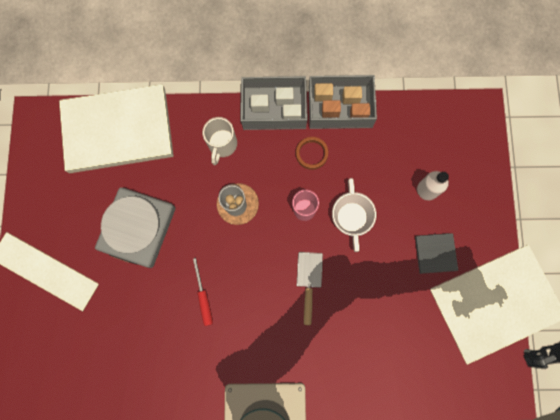

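View pics/scene.png

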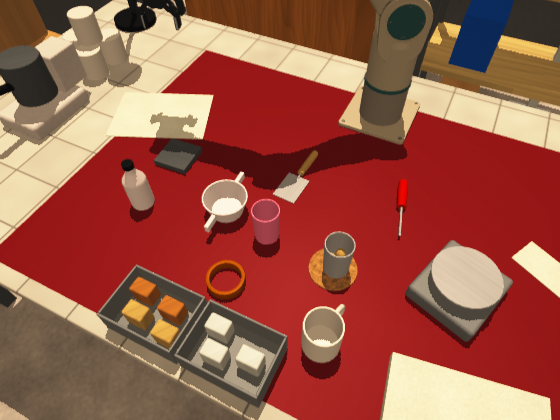

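Top view: bowl at (353,214) with ears at (351,186) and (356,243), pan at (130,223), steel cup with beads at (233,200) on the coaster (238,204). Possible mix-ups: the pink cup (305,205) or the mug (219,138) for the cup, the mug for the bowl, and the tape ring (312,152) for the coaster. By description I choose the eared bowl and the steel cup with beads.

```bash
python3 - <<'E'
from h import *
from scipy.optimize import least_squares
im=cv2.imread("pics/top.png"); 
cv2.imwrite("pics/crop.png",cv2.resize(im[140:280,80:400],None,fx=2.5,fy=2.5,interpolation=cv2.INTER_CUBIC))
S={n:np.load(f"pics/{n}.npy") for n in("top","scene")}
def sel(n,c,r,z0,z1):
    P=S[n].reshape(-1,3); return P[(np.hypot(P[:,0]-c[0],P[:,1]-c[1])<r)&(P[:,2]>z0)&(P[:,2]<z1)]
def circ(p,r=None):
    p=p[:,:2]; c=p.mean(0)
    g=lambda x:np.hypot(*(p-x[:2]).T)-(r if r else x[2])
    return least_squares(g,[*c,50],loss='soft_l1',f_scale=2).x
for lab,uv,r,z0,z1 in [("bowl",(353,214),75,48,62),("pan",(130,223),95,70,88),("cup",(233,200),50,90,108),("coaster",(238,204),70,2,8),("pink",(305,205),50,80,115),("mug",(219,138),60,80,105)]:
    for n in S:
        if n=="top": c0=np.nanmean(S[n][uv[1]-3:uv[1]+4,uv[0]-3:uv[0]+4].reshape(-1,3),0)
        p=sel(n,c0,r,z0,z1)
        if len(p)<5: print(lab,n,c0,len(p)); continue
        x=circ(p); print(lab,n,len(p),"mean",p.mean(0).round(1),"circ",x.round(1), "minmax",(p.min(0).round(),p.max(0).round()))
# ears
bc=circ(sel("top",np.nanmean(S["top"][211:218,350:357].reshape(-1,3),0),75,48,62))[:2]
for n in S:
    p=sel(n,bc,110,40,58); d=np.hypot(*(p[:,:2]-bc).T); p=p[d>66]
    for s in(1,-1):
        q=p[(p[:,1]-bc[1])*s>0]; print(n,"ear",s,len(q),q.mean(0).round(1), "dist max",np.hypot(*(q[:,:2]-bc).T).max() if len(q) else 0)
E
```

```text
bowl top 288 mean [ 544.4 -242.9   52.9] circ [ 535.7 -239.7   55.1] minmax (array([ 469., -296.,   48.]), array([ 617., -184.,   61.]))
bowl scene 382 mean [ 536.5 -245.5   53.7] circ [ 537.  -240.5   55.2] minmax (array([ 469., -298.,   48.]), array([ 618., -184.,   61.]))
pan top 2520 mean [511.1 347.9  76.9] circ [511.5 348.1  52.8] minmax (array([439., 273.,  70.]), array([585., 424.,  86.]))
pan scene 3499 mean [516.4 348.1  78.7] circ [514.9 347.3  53.1] minmax (array([437., 273.,  71.]), array([589., 422.,  84.]))
cup top 133 mean [573.7  80.4 100.3] circ [572.3  79.2  32. ] minmax (array([539.,  47.,  90.]), array([605., 112., 108.]))
cup scene 324 mean [573.2  78.1 100. ] circ [574.1  78.6  32. ] minmax (array([539.,  45.,  90.]), array([608., 112., 108.]))
coaster top 504 mean [561.1  63.4   4.1] circ [577.8  77.9  49.9] minmax (array([498.,   1.,   2.]), array([637., 134.,   8.]))
coaster scene 1074 mean [589.6  70.8   4.8] circ [569.6  72.9  51.5] minmax (array([511.,  -2.,   2.]), array([637., 136.,   8.]))
pink top 151 mean [ 561.7 -111.6   94.8] circ [ 557.9 -110.4   31.9] minmax (array([ 525., -144.,   80.]), array([592., -79., 103.]))
pink scene 382 mean [ 558.2 -112.    92.6] circ [ 559.2 -111.3   31.9] minmax (array([ 525., -145.,   80.]), array([594., -78., 105.]))
mug top 231 mean [753.6 119.1  90.7] circ [753.8 118.2  38.8] minmax (array([709.,  77.,  80.]), array([794., 158., 102.]))
mug scene 481 mean [755.2 117.8  91.8] circ [756.4 117.3  38.7] minmax (array([710.,  77.,  80.]), array([796., 158., 100.]))
top ear 1 63 [ 584.4 -227.7   47.5] dist max 107.2317462072763
top ear -1 58 [ 478.1 -243.9   47.7] dist max 97.77820897123618
scene ear 1 112 [ 577.6 -203.6   48.3] dist max 108.55137266164546
scene ear -1 53 [ 493.9 -243.2   50.2] dist max 98.44374559016791
```

View pics/crop.png

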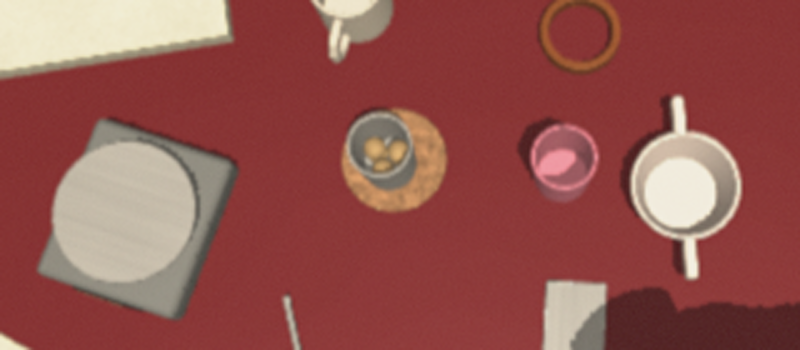

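Crop: bowl with two ears along about world x, steel cup holding wooden beads on cork at (395,150); the pink cup at (563,158) is empty and is the decoy. The choice holds up.

```bash
cat >> h.py <<'E'
def rel(p,rpy=None,cur=None):
    """tool-frame shift (units 40mm) and turn (units 6deg) to reach pose, turn done AFTER shift"""
    s=cur or env.get_state(); M=R.from_euler('xyz',s["ee_rot"],degrees=True)
    print("pos",s["position"].round(1),"rpy",s["ee_rot"].round(1),"t",round(s["time"],2),"q",s["q"].round(0),"f",s["ft_force"].round(1))
    print("shift now-axes",(M.inv().apply(np.array(p)-s["position"])/40).round(2))
    if rpy is not None:
        N=R.from_euler('xyz',rpy,degrees=True)
        print("turn",(np.degrees((M.inv()*N).as_rotvec())/6).round(2),"shift new-axes",(N.inv().apply(np.array(p)-s["position"])/40).round(2))
E
python3 - <<'E'
from h import *
S={n:np.load(f"pics/{n}.npy") for n in("top","scene")}
bc=np.array([536.3,-240.1])
for n in S:
    P=S[n].reshape(-1,3); d=np.hypot(*(P[:,:2]-bc).T)
    for s in(1,-1):
        q=P[(d>66)&(d<104)&(P[:,2]>42)&(P[:,2]<57)&((P[:,0]-bc[0])*s>0)&(abs(P[:,1]-bc[1])<35)]
        v=q.mean(0)[:2]-bc; print(n,s,len(q),q.mean(0).round(1),"ang",np.degrees(np.arctan2(*v[::-1])).round(1),"r",np.hypot(*v).round(1))
    im=cv2.imread(f"pics/{n}.png").astype(int); W=S[n]
    # coaster: orange-brown hue
    m=(np.hypot(W[...,0]-572,W[...,1]-75)<75)&(W[...,2]<15)&(im[...,1]>0.5*im[...,2])
    q=W[m]; hull=cv2.convexHull(q[:,:2].astype(np.float32)); print(n,"coaster",len(q),cv2.minEnclosingCircle(hull))
    p=W[(np.hypot(W[...,0]-513,W[...,1]-348)<95)&(W[...,2]>70)&(W[...,2]<88)]
    print("pan encl",cv2.minEnclosingCircle(p[:,:2].astype(np.float32)),np.median(p[:,2]))
    p=W[(np.hypot(W[...,0]-573,W[...,1]-79)<29)]; p=p[(p[:,2]>5)]
    print("in cup max bead z", np.percentile(p[:,2],[50,90]))
rel([453.6,-240,160],[180,0,3])
E
```

```text
top 1 54 [ 617.3 -236.    47.8] ang 2.9 r 81.1
top -1 58 [ 453.9 -243.2   47.8] ang -177.9 r 82.5
top coaster 845 ((580.0648803710938, 78.00212860107422), 62.44346618652344)
pan encl ((511.7814025878906, 348.4859924316406), 75.77775573730469) 76.82116495191588
in cup max bead z [49.63132733 56.67218379]
scene 1 71 [ 619.7 -236.    49.1] ang 2.8 r 83.5
scene -1 50 [ 454.8 -243.    49.7] ang -178.0 r 81.5
scene coaster 970 ((578.5844116210938, 73.26476287841797), 57.660804748535156)
pan encl ((512.502685546875, 347.9519348144531), 76.30253601074219) 78.70024932096487
in cup max bead z [54.33179508 67.12109407]
pos [ 207.9 -615.2  216.4] rpy [-179.9    0.    18.7] t 0.1 q [68. 36.  2. 87. -2. 57. -1.] f [ 0.3 -0.  -0.1]
shift now-axes [ 8.82 -6.92  1.42]
turn [-0.02  0.    2.61] shift new-axes [ 6.63 -9.05  1.41]
```

```bash
python3 -m handwheel '[[[0,0,0.9],[0,0,0],50],[[0,0,0.9],[0,0,0],50],[[0,0,0.87],[0,0,0],50],[[0,0,0],[0.5,-0.7,0.1],50],[[0,0,0],[0.5,-0.7,0.1],50],[[0,0,0],[0.5,-0.7,0.1],50],[[0,0,0],[0.5,-0.7,0.1],50],[[0,0,0],[0.5,-0.7,0.1],50],[[0,0,0],[0.5,-0.7,0.1],50],[[0,0,0],[0.5,-0.7,0.1],50]]' 60; python3 -m handwheel '[[[0,0,0],[0.5,-0.7,0.1],50],[[0,0,0],[0.5,-0.7,0.1],50],[[0,0,0],[0.5,-0.7,0.1],50],[[0,0,0],[0.5,-0.7,0.1],50],[[0,0,0],[0.5,-0.7,0.1],50],[[0,0,0],[0,0,0],50]]'; python3 -c "
from h import *
rel([453.5,-243.1,35],[180,0,2.5])"
```

```text
time: 0.93
position: [339.4, -411.9, 188.8]
ee_rot: [-180.0, 0.0, 2.6]
ft_force: [0.2, 0.8, -0.6]
grip_width: 0.579
grasp_force: 0.0
time: 1.43
position: [436.3, -261.0, 168.2]
ee_rot: [-179.7, -0.1, 3.3]
ft_force: [0.4, 0.2, 0.3]
grip_width: 0.583
grasp_force: 0.0
pos [ 436.3 -261.   168.2] rpy [-1.797e+02 -1.000e-01  3.300e+00] t 1.43 q [ 24.  29.   6. 112.  -5.  39. -54.] f [0.4 0.2 0.3]
shift now-axes [ 0.45 -0.41  3.33]
turn [-0.05 -0.01  0.13] shift new-axes [ 0.45 -0.43  3.33]
```

```bash
python3 -m handwheel '[[[0,0,0.1],[0.4,-0.4,0.3],50],[[0,0,0],[0.05,0,0.7],50],[[0,0,0],[0,0,0.7],50],[[0,0,0],[0,0,0.6],50],[[0,0,0],[0,0,0.6],50],[[0,0,0],[0,0,0.4],50],[[0,0,0],[0,0,0],50]]' 60; python3 -c "
from h import *
rel([453.5,-243.1,35],[180,0,2.5])
im,W,c=cloud('wrist'); cv2.imwrite('pics/w1.png',im)"
```

```text
time: 2.02
position: [447.2, -251.2, 34.1]
ee_rot: [-179.8, 0.3, 2.1]
ft_force: [-0.1, 0.5, -0.8]
grip_width: 0.589
grasp_force: 0.0
pos [ 447.2 -251.2   34.1] rpy [-179.8    0.3    2.1] t 2.02 q [ 24.  42.   4. 116.  -7.  22. -55.] f [-0.1  0.5 -0.8]
shift now-axes [ 0.16 -0.2  -0.02]
turn [-0.03  0.05 -0.07] shift new-axes [ 0.17 -0.2  -0.02]
```

View pics/w1.png

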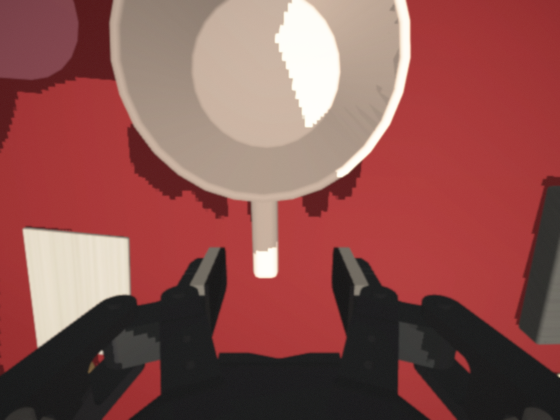

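The wrist view shows the ear at (265,240), with the fingers centred about x=280. That agrees with the computed shift of 8 mm in y and 6.6 mm forward.

```bash
python3 -m handwheel '[[[0,0,0],[0.17,-0.2,0],50],[[0,0,0],[0,0,0],50],[[0,0,0],[0,0,0],5],[[0,0,0],[0,0,0],5],[[0,0,0],[0,0,0],5],[[0,0,0],[0,0,0],5],[[0,0,0],[0,0,0],5],[[0,0,0],[0,0,0],5]]' 60;  python3 -m handwheel '[[[0,0,0],[0,0,-0.3],5],[[0,0,0],[0,0,-0.6],5],[[0,0,0],[0,0,-0.8],5],[[0,0,0],[0,0,-0.8],5],[[0,0,0],[0,0,-0.8],5],[[0,0,0],[0,0,-0.6],5],[[0,0,0],[0,0,-0.3],5],[[0,0,0],[0,0,0],5]]'; python3 - <<'E'
from h import *
rel([430,344.5,200],[180,0,2.5])
im,W,c=cloud('wrist'); cv2.imwrite('pics/w2.png',im); np.save('pics/w2.npy',W)
im,W,c=cloud('top');cv2.imwrite('pics/t2.png',im)
p=env.get_state()['position']
q=W.reshape(-1,3); q=q[(q[:,2]>130)&(np.hypot(q[:,0]-p[0]-82,q[:,1]-p[1]-4)<62)]
print(len(q), cv2.minEnclosingCircle(q[:,:2].astype(np.float32)), np.percentile(q[:,2],[1,50,99]))
E
```

```text
time: 2.73
position: [456.0, -244.3, 37.4]
ee_rot: [180.0, -0.0, 2.0]
ft_force: [-0.9, -0.4, 0.3]
grip_width: 0.055
grasp_force: 0.0
time: 3.4
position: [457.7, -245.1, 208.2]
ee_rot: [179.8, -0.3, 2.0]
ft_force: [0.7, 0.1, -0.0]
grip_width: 0.057
grasp_force: 0.0
pos [ 457.7 -245.1  208.2] rpy [179.8  -0.3   2. ] t 3.4 q [ 20.  26.   8. 109.  -5.  45. -58.] f [ 0.7  0.1 -0. ]
shift now-axes [ -0.17 -14.76   0.16]
turn [ 0.03 -0.05 -0.08] shift new-axes [ -0.05 -14.76   0.21]
341 ((484.8118591308594, -239.2855224609375), 30.346101760864258) [558.65257367 602.28877561 619.48693381]
```

View pics/w2.png

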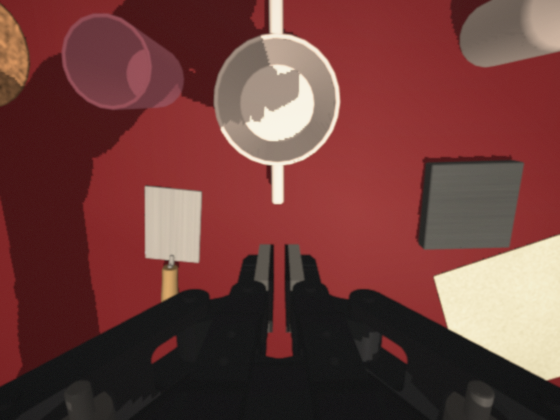

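The fingers closed on nothing: the bowl is still on the table, with its near ear at about (278,185). I'll remeasure it.

```bash
python3 - <<'E'
from h import *
from scipy.optimize import least_squares
W0=np.load('pics/w2.npy'); Wt=cloud('top')[1]; Ws=cloud('scene')[1]
for n,W in(("wrist",W0),("top",Wt),("scene",Ws)):
    P=W.reshape(-1,3); P=P[np.isfinite(P).all(1)]
    p=P[(np.hypot(P[:,0]-538,P[:,1]+240)<64)&(P[:,2]>49)&(P[:,2]<60)][:,:2]
    x=least_squares(lambda x:np.hypot(*(p-x[:2]).T)-x[2],[538,-240,56],loss='soft_l1').x
    print(n,x.round(1),len(p))
    d=np.hypot(*(P[:,:2]-x[:2]).T)
    for s in(1,-1):
        q=P[(d>66)&(d<110)&(P[:,2]>40)&(P[:,2]<57)&((P[:,0]-x[0])*s>0)&(abs(P[:,1]-x[1])<35)]
        if len(q): print(s,len(q),q.mean(0).round(1),"min",q.min(0).round(1),"max",q.max(0).round(1),"z",np.percentile(q[:,2],[5,50,95]).round(1))
im=cv2.imread('pics/w2.png'); print(W0[190,278],W0[200,278],W0[250,266],W0[250,292])
E
```

```text
wrist [ 536.5 -239.5   54.5] 2774
1 340 [ 611.8 -236.3   49.5] min [ 602.2 -242.4   46.5] max [ 621.5 -230.5   52. ] z [47.5 49.6 51.1]
-1 350 [ 455.6 -242.9   49.8] min [ 439.5 -249.6   45.9] max [ 470.7 -236.6   51.9] z [48.  49.9 51.2]
top [ 536.  -239.9   55. ] 130
1 54 [ 617.3 -235.9   48. ] min [ 602.2 -242.3   40.5] max [ 632.3 -230.5   56. ] z [43.  48.3 52.4]
scene [ 536.4 -240.4   55. ] 326
1 78 [ 619.2 -235.6   49.2] min [ 603.  -242.4   40.5] max [ 633.5 -229.7   54.3] z [41.7 50.2 53.5]
-1 51 [ 453.8 -242.8   48.8] min [ 438.5 -251.3   40.1] max [ 468.7 -237.6   53.8] z [40.8 49.4 53.1]
[ 453.50178133 -244.20186485   50.29223571] [ 443.03352412 -244.57677763   49.70177286] [ 468.55883968 -238.41770003  232.60368491] [ 469.19620339 -249.89423493  233.12467786]
```

```bash
python3 - <<'E'
from h import *
W=np.load('pics/w2.npy'); s=env.get_state(); print(s['position'],s['grip_width'])
T=R.from_euler('xyz',s['ee_rot'],degrees=True).inv().apply((W-s['position']).reshape(-1,3)).reshape(W.shape)
for r in (240,243,245,247,250,260,270,290,310):
    print(r,[(c,T[r,c].round(0).tolist()) for c in (262,266,270,274,278,282,286,290,294,298)])
im,W,c=cloud('wrist'); print(c['position'],c['orientation'])
E
```

```text
[ 455.18585518 -243.62184372  204.00500971] 0.056771330822152084
240 [(262, [-75.0, -19.0, 203.0]), (266, [-74.0, -14.0, 203.0]), (270, [-74.0, -9.0, 202.0]), (274, [-74.0, -4.0, 202.0]), (278, [-75.0, 1.0, 204.0]), (282, [-74.0, 6.0, 203.0]), (286, [-75.0, 10.0, 204.0]), (290, [-75.0, 15.0, 204.0]), (294, [-75.0, 20.0, 204.0]), (298, [-75.0, 25.0, 204.0])]
243 [(262, [-79.0, -19.0, 203.0]), (266, [-79.0, -14.0, 203.0]), (270, [-78.0, -9.0, 203.0]), (274, [-79.0, -4.0, 204.0]), (278, [-78.0, 1.0, 203.0]), (282, [-79.0, 6.0, 204.0]), (286, [-78.0, 10.0, 203.0]), (290, [-78.0, 15.0, 203.0]), (294, [-78.0, 20.0, 203.0]), (298, [-79.0, 25.0, 203.0])]
245 [(262, [14.0, -7.0, -24.0]), (266, [14.0, -5.0, -23.0]), (270, [14.0, -3.0, -24.0]), (274, [-81.0, -4.0, 203.0]), (278, [-81.0, 1.0, 203.0]), (282, [-82.0, 6.0, 205.0]), (286, [14.0, 4.0, -23.0]), (290, [14.0, 6.0, -23.0]), (294, [14.0, 8.0, -23.0]), (298, [14.0, 10.0, -24.0])]
247 [(262, [14.0, -7.0, -26.0]), (266, [13.0, -5.0, -25.0]), (270, [13.0, -3.0, -25.0]), (274, [-84.0, -4.0, 205.0]), (278, [-84.0, 1.0, 204.0]), (282, [-84.0, 6.
[... 929 characters left out ...]
0, 7.0, -48.0]), (298, [13.0, 8.0, -48.0])]
290 [(262, [14.0, -5.0, -64.0]), (266, [9.0, -4.0, -56.0]), (270, [10.0, -2.0, -56.0]), (274, [-143.0, -4.0, 204.0]), (278, [-142.0, 1.0, 203.0]), (282, [-142.0, 6.0, 204.0]), (286, [9.0, 3.0, -55.0]), (290, [9.0, 5.0, -55.0]), (294, [14.0, 6.0, -64.0]), (298, [14.0, 7.0, -64.0])]
310 [(262, [14.0, -4.0, -75.0]), (266, [7.0, -4.0, -64.0]), (270, [1.0, -2.0, -55.0]), (274, [-171.0, -4.0, 203.0]), (278, [-172.0, 1.0, 205.0]), (282, [-171.0, 6.0, 203.0]), (286, [1.0, 4.0, -56.0]), (290, [4.0, 5.0, -60.0]), (294, [12.0, 6.0, -72.0]), (298, [14.0, 7.0, -76.0])]
[ 525.60226013 -240.77427714  360.63564177] [ 1.63908112e+02  1.06047242e-01 -8.78942908e+01]
```

The wrist depth puts the fingertips 23 mm behind the reported TCP, not 14 mm ahead of it. The first grasp therefore closed about 10 mm above the ear. I'll use the measured tip from here, so the grasp point is about 42 mm behind the reported TCP.

```bash
python3 -m handwheel '[[[0,0,0],[0,0,0.5],45],[[0,0,0],[0,0,0.8],45],[[0,0,0],[0,0,0.9],45],[[0,0,0],[0,0,0.9],45],[[0,0,0],[0,0,0.8],45],[[0,0,0],[0,0,0.4],45],[[0,0,0],[0,0,0.3],45],[[0,0,0],[0,0,0.3],45],[[0,0,0],[0,0,0],45]]' 60; python3 - <<'E'
from h import *
rel([454,-243,-2],[180,0,2.5])
W=cloud('wrist')[1];s=env.get_state()
P=W.reshape(-1,3); d=np.hypot(P[:,0]-536.4,P[:,1]+240)
T=R.from_euler('xyz',s['ee_rot'],degrees=True).inv().apply(P-s['position'])
m=(abs(T[:,0]-13.5)<3)&(abs(T[:,1])<45)&(T[:,2]<0); print('tip worldz',np.percentile(P[m][:,2],[1,3,50]),'tool z',T[m][:,2].max())
E
```

```text
time: 4.4
position: [453.7, -242.9, 6.0]
ee_rot: [-179.8, 0.3, 2.0]
ft_force: [-1.0, -0.4, -0.2]
grip_width: 0.525
grasp_force: 0.0
pos [ 453.7 -242.9    6. ] rpy [-179.8    0.3    2. ] t 4.4 q [ 23.  45.   4. 117.  -8.  19. -55.] f [-1.  -0.4 -0.2]
shift now-axes [0.01 0.   0.2 ]
turn [-0.03  0.05 -0.08] shift new-axes [0.01 0.   0.2 ]
tip worldz [32.21667914 40.91631957 98.95378592] tool z -19.59694136521513
```

```bash
python3 -m handwheel '[[[0,0,0],[0,0,0.2],45],[[0,0,0],[0,0,0],45],[[0,0,0],[0,0,0],5],[[0,0,0],[0,0,0],5],[[0,0,0],[0,0,0],5],[[0,0,0],[0,0,0],5],[[0,0,0],[0,0,0],5],[[0,0,0],[0,0,0],5]]' 60;
```

```text
time: 5.12
position: [456.4, -244.2, 1.7]
ee_rot: [180.0, -0.0, 2.0]
ft_force: [-0.8, -0.1, 5.2]
grip_width: 0.135
grasp_force: 60.3
```

```bash
python3 -m handwheel '[[[0,0,0],[0,0,-0.2],5],[[0,0,0],[0,0,-0.5],5],[[0,0,0],[0,0,-0.8],5],[[0,0,0],[0,0,-0.9],5],[[0,0,0],[0,0,-0.9],5],[[0,0,0],[0,0,-0.6],5],[[0,0,0],[0,0,-0.3],5],[[0,0,0],[0,0,0],5]]'; python3 - <<'E'
from h import *
from scipy.optimize import least_squares
rel([430,344.5,170],[180,0,2.5])
W=cloud('wrist')[1]; s=env.get_state()
P=W.reshape(-1,3); p0=s['position']+[82,3,0]
p=P[(np.hypot(*(P[:,:2]-p0[:2]).T)<75)&(P[:,2]>p0[2])&(P[:,2]<p0[2]+90)]
d=np.hypot(*(p[:,:2]-p0[:2]).T); q=p[(d>50)&(p[:,2]>np.percentile(p[:,2],80))]
A=np.c_[q[:,:2]-p0[:2],np.ones(len(q))]
k,*_=np.linalg.lstsq(A,q[:,2],rcond=None); print(len(p),len(q),"rim plane tilt deg",np.degrees(k[:2]),"rim z",k[2],"tcp z",s['position'][2])
x=least_squares(lambda x:np.hypot(*(q[:,:2]-x[:2]).T)-55.5,p0[:2],loss='soft_l1').x; print("centre rel tcp",x-s['position'][:2])
E
```

```text
time: 5.78
position: [457.6, -244.9, 172.4]
ee_rot: [179.8, -0.3, 2.0]
ft_force: [0.3, -0.2, -1.5]
grip_width: 0.129
grasp_force: 59.6
pos [ 457.6 -244.9  172.4] rpy [179.8  -0.3   2. ] t 5.78 q [ 20.  29.   7. 111.  -6.  40. -57.] f [ 0.3 -0.2 -1.5]
shift now-axes [ -0.16 -14.75   0.02]
turn [ 0.03 -0.05 -0.08] shift new-axes [ -0.05 -14.75   0.06]
87332 17467 rim plane tilt deg [-12.13843991  -0.55959586] rim z 223.43090116267228 tcp z 170.55326930152728
centre rel tcp [73.3946675   2.97096654]
```

```bash
cat >> h.py <<'E'
def rim(W,lo=30,hi=85):
    """plane/centre of the held bowl's rim from a wrist cloud: highest point per angle bin"""
    from scipy.optimize import least_squares
    s=env.get_state(); P=W.reshape(-1,3); p0=s['position']+R.from_euler('xyz',s['ee_rot'],degrees=True).apply([81,0,0])
    v=P-p0; r=np.hypot(v[:,0],v[:,1]); a=np.degrees(np.arctan2(v[:,1],v[:,0]))
    pts=[]
    for b in range(-140,140,5):
        m=(a>b)&(a<b+5)&(r>44)&(r<64)&(v[:,2]>lo)&(v[:,2]<hi)
        if m.sum()>15: w=P[m]; pts.append(np.median(w[w[:,2]>np.percentile(w[:,2],85)],0))
    q=np.array(pts); f=lambda k:k[0]*(q[:,0]-p0[0])+k[1]*(q[:,1]-p0[1])+k[2]-q[:,2]
    k=least_squares(f,[0,0,50],loss='soft_l1').x
    x=least_squares(lambda x:np.hypot(*(q[:,:2]-x[:2]).T)-x[2],[*p0[:2],56],loss='soft_l1').x
    print(len(q),"slopes deg",np.degrees(k[:2]).round(1),"rim z",k[2].round(1),"centre",x.round(1),"rel tcp",(x[:2]-s['position'][:2]).round(1),"res",np.abs(f(k)).mean().round(1),"t",s['time'])
E
python3 - <<'E'
from h import *
im,W,c=cloud('wrist'); rim(W); rim(W)
im,W,c=cloud('scene'); cv2.imwrite('pics/s3.png',im[80:320,130:450]); rim(W)
E
```

```text
35 slopes deg [-1.6 -0.1] rim z 223.3 centre [ 535.2 -240.5   54.6] rel tcp [79.5  3.3] res 2.5 t 5.8833
35 slopes deg [-1.6 -0.1] rim z 223.3 centre [ 535.2 -240.5   54.6] rel tcp [79.5  3.3] res 2.5 t 5.8833
13 slopes deg [ 0.8 -0.4] rim z 222.8 centre [ 535.  -240.6   55.6] rel tcp [79.8  3. ] res 0.6 t 5.9333
```

View pics/s3.png

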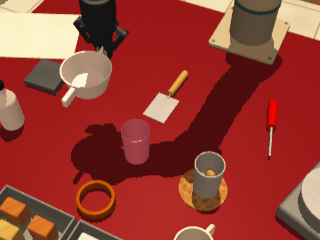

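The bowl hangs level in the gripper, clear of everything, at about (85,75) in the crop. Now I carry it across to the pan.

```bash
python3 -m handwheel '[[[0,0,0],[0,-0.4,0],5],[[0,0,0],[0,-0.7,0],5],[[0,0,0],[0,-0.9,0],5],[[0,0,0],[0,-0.9,0],5],[[0,0,0],[0,-0.9,0],5],[[0,0,0],[0,-0.9,0],5],[[0,0,0],[0,-0.9,0],5],[[0,0,0],[0,-0.9,0],5],[[0,0,0],[0,-0.9,0],5],[[0,0,0],[0,-0.9,0],5]]' 80; python3 -m handwheel '[[[0,0,0],[0,-0.9,0],5],[[0,0,0],[0,-0.9,0],5],[[0,0,0],[0,-0.9,0],5],[[0,0,0],[0,-0.9,0],5],[[0,0,0],[0,-0.9,0],5],[[0,0,0],[0,-0.8,0],5],[[0,0,0],[-0.1,-0.5,0],5],[[0,0,0],[-0.05,-0.3,0],5],[[0,0,0],[0,0,0],5],[[0,0,0],[0,0,0],5]]'; python3 - <<'E'
from h import *
rel([432.5,345,86],[180,0,2.5])
W=cloud('wrist')[1]; rim(W); W=cloud('scene')[1]; rim(W); W=cloud('top')[1]; rim(W)
E
```

```text
time: 6.77
position: [442.6, 89.1, 167.7]
ee_rot: [179.9, 0.2, 2.0]
ft_force: [0.7, 0.1, -0.7]
grip_width: 0.127
grasp_force: 81.0
time: 7.6
position: [428.9, 329.9, 168.0]
ee_rot: [179.8, 0.1, 2.1]
ft_force: [-0.4, -0.5, -0.5]
grip_width: 0.128
grasp_force: 81.0
pos [428.9 329.9 168. ] rpy [1.798e+02 1.000e-01 2.100e+00] t 7.6 q [ -47.   31.    9.  107.   -7.   42. -122.] f [-0.4 -0.5 -0.5]
shift now-axes [ 0.11 -0.38  2.05]
turn [ 0.03  0.02 -0.07] shift new-axes [ 0.11 -0.37  2.05]
34 slopes deg [-1.5 -0.1] rim z 220.5 centre [508.2 333.8  54.8] rel tcp [78.7  4.9] res 2.1 t 7.65
26 slopes deg [-0.1 -0.2] rim z 222.0 centre [510.  331.2  55.4] rel tcp [80.1  2.6] res 0.5 t 7.7
4 slopes deg [8.7 7.2] rim z 212.3 centre [501.7 326.6  62.2] rel tcp [71.6 -2.2] res 1.5 t 7.75
```

```bash
python3 -m handwheel '[[[0,0,0],[0.07,-0.39,0.2],5],[[0,0,0],[0,0,0.5],5],[[0,0,0],[0,0,0.5],5],[[0,0,0],[0,0,0.4],5],[[0,0,0],[0,0,0.25],5],[[0,0,0],[0,0,0.1],5],[[0,0,0],[0,0,0],5]]'; python3 - <<'E'
from h import *
rel([432.5,345,80],[180,0,2.5])
W=cloud('wrist')[1]; rim(W); W=cloud('scene')[1]; rim(W)
E
```

```text
time: 8.33
position: [431.9, 345.8, 90.7]
ee_rot: [179.9, 0.1, 2.0]
ft_force: [0.0, 0.7, -1.7]
grip_width: 0.131
grasp_force: 81.0
pos [431.9 345.8  90.7] rpy [1.799e+02 1.000e-01 2.000e+00] t 8.33 q [ -46.   38.    7.  109.   -8.   33. -122.] f [ 0.   0.7 -1.7]
shift now-axes [0.02 0.02 0.27]
turn [ 0.01  0.01 -0.09] shift new-axes [0.02 0.02 0.27]
33 slopes deg [-114.    -3.6] rim z 69.1 centre [511.4 349.5  54.9] rel tcp [79.2  3.1] res 57.6 t 8.3833
15 slopes deg [-0.3 -0.2] rim z 144.8 centre [512.3 347.9  55.6] rel tcp [79.8  1. ] res 0.5 t 8.4333
```

```bash
for z in 0.25 0.05 0.05; do :; done; python3 -m handwheel '[[[0,0,0],[0,0,0.2],5],[[0,0,0],[0,0,0.05],5],[[0,0,0],[0,0,0],5],[[0,0,0],[0,0,0],5]]'; python3 -m handwheel '[[[0,0,0],[0,0,0.05],5],[[0,0,0],[0,0,0],5],[[0,0,0],[0,0,0],5]]'
```

```text
time: 8.77
position: [431.7, 347.1, 81.3]
ee_rot: [180.0, 0.0, 2.1]
ft_force: [-0.7, 0.9, -1.9]
grip_width: 0.129
grasp_force: 81.0
time: 9.02
position: [431.9, 347.2, 79.3]
ee_rot: [-180.0, -0.0, 2.0]
ft_force: [-0.3, 0.2, -0.4]
grip_width: 0.126
grasp_force: 81.1
```

```bash
python3 -m handwheel '[[[0,0,0],[0,0,0.04],5],[[0,0,0],[0,0,0],5],[[0,0,0],[0,0,0],5]]'; python3 - <<'E'
from h import *
rel([432.5,345,80])
for i in range(2): W=cloud('scene')[1]; rim(W)
E
```

```text
time: 9.27
position: [431.9, 347.2, 77.7]
ee_rot: [-180.0, -0.0, 2.1]
ft_force: [-0.2, 0.1, 0.2]
grip_width: 0.132
grasp_force: 81.1
pos [431.9 347.2  77.7] rpy [-180.    -0.     2.1] t 9.27 q [ -46.   40.    7.  109.   -9.   31. -121.] f [-0.2  0.1  0.2]
shift now-axes [ 0.01  0.05 -0.06]
14 slopes deg [ 0.4 -0.1] rim z 131.8 centre [511.4 349.   55.5] rel tcp [79.6  1.8] res 0.4 t 9.3167
15 slopes deg [-0.3  0.1] rim z 131.4 centre [512.  348.9  55.6] rel tcp [80.1  1.7] res 0.4 t 9.3667
```

```bash
python3 -m handwheel '[[[0,0,0],[0,0,0],14],[[0,0,0],[0,0,0],18],[[0,0,0],[0,0,0],30],[[0,0,0],[0,0,0],40],[[0,0,0],[0,0,0],40],[[0,0,0],[0,0,-0.2],40],[[0,0,0],[0,0,-0.5],40],[[0,0,0],[0,0,-0.8],60],[[0,0,0],[0,0,-0.8],85],[[0,0,0],[0,0,-0.8],85]]'; python3 - <<'E'
from h import *
from scipy.optimize import least_squares
im,W,c=cloud('scene'); P=W.reshape(-1,3)
p=P[(np.hypot(P[:,0]-512,P[:,1]-348)<64)&(P[:,2]>122)&(P[:,2]<140)]
x=least_squares(lambda x:np.hypot(*(p[:,:2]-x[:2]).T)-x[2],[512,348,56],loss='soft_l1').x; print(x,np.median(p[:,2]))
A=np.c_[p[:,:2]-x[:2],np.ones(len(p))]; print(np.degrees(np.linalg.lstsq(A,p[:,2],rcond=None)[0][:2]))
cv2.imwrite('pics/s4.png',im[80:400,230:560])
rel([470,63,150])
E
```

```text
time: 10.2
position: [431.5, 346.7, 203.4]
ee_rot: [180.0, 0.0, 2.0]
ft_force: [0.4, 0.3, -0.4]
grip_width: 0.874
grasp_force: 0.0
[512.7087015 348.852263   54.7751004] 128.90756474736486
[ 0.42923474 -0.19101665]
pos [434.9 349.2 209.8] rpy [-179.6   -0.5    2. ] t 10.25 q [ -48.   29.   10.  103.   -6.   48. -123.] f [1.1 1.3 3.5]
shift now-axes [0.61 7.19 1.45]
```

View pics/s4.png

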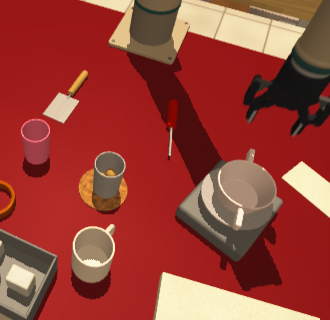

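The bowl stands level on the pan, with its centre within about 1 mm. Next I tilt the tool to about 30° below horizontal and line it up with the steel cup.

```bash
python3 -m handwheel '[[[0,1,0],[0,0.5,0],85],[[0,1,0],[0,0.7,0],85],[[0,1,0],[0,0.7,0],85],[[0,1,0],[0,0.7,0],85],[[0,1,0],[0,0.7,0],85],[[0,1,0],[0,0.7,0],85],[[0,1,0],[0,0.7,0],85],[[0,1,0],[0,0.7,0],85],[[0,1,0],[0,0.7,0],85],[[0,1,0],[0,0.6,0],85]]'; python3 -m handwheel '[[[0,0,0],[0,0,0],85],[[0,0,0],[0,0,0],85]]';  python3 - <<'E'
from h import *
s=env.get_state(); M=R.from_euler('xyz',s["ee_rot"],degrees=True).as_matrix(); print(M.round(2))
tz=M[:,2]; G=np.array([573.5,79,60]); rel(G+42*tz-110*tz)
E
```

```text
time: 11.08
position: [429.4, 161.5, 285.6]
ee_rot: [173.7, -35.0, 4.5]
ft_force: [-0.5, 0.6, 1.2]
grip_width: 0.995
grasp_force: 0.0
time: 11.25
position: [425.5, 160.5, 282.8]
ee_rot: [173.5, -34.6, 4.7]
ft_force: [0.6, 0.1, -1.3]
grip_width: 0.993
grasp_force: 0.0
[[ 0.82  0.02  0.57]
 [ 0.07 -1.   -0.07]
 [ 0.57  0.09 -0.82]]
pos [425.5 160.5 282.8] rpy [173.5 -34.6   4.7] t 11.25 q [-102.   14.   69.  139.   48.   13. -168.] f [ 0.6  0.1 -1.3]
shift now-axes [-0.26  1.58  5.1 ]
```

The arm ran into its range: tool-down gives j2+j4+j6=180, so pitching outward drives j6 below its 13° limit. I'll go back to tool-down, then tilt sideways, where j5 has range up to 243°.

```bash
python3 -m handwheel '[[[0,-1,0],[0,0,0],85],[[0,-1,0],[0,0,0],85],[[0,-1,0],[0,0,0],85],[[0,-1,0],[0,0,0],85],[[0,-1,0],[0,0,0],85],[[0,-1,0],[0,0,0],85],[[0,0,0],[0.8,0,0],85],[[0,0,0],[0.8,-0.3,0],85],[[0,0,0],[0.8,-0.3,0],85],[[0,0,0],[0,0,0],85]]';  python3 - <<'E'
from h import *
rel([560,220,300],[180,0,0])
E
```

```text
time: 12.08
position: [535.4, 180.5, 290.7]
ee_rot: [173.6, -7.8, 0.8]
ft_force: [0.7, 0.6, 0.6]
grip_width: 0.995
grasp_force: 0.0
pos [535.4 180.5 290.7] rpy [173.6  -7.8   0.8] t 12.08 q [ -49.   25.   31.  101.   -5.   53. -107.] f [0.7 0.6 0.6]
shift now-axes [ 0.65 -0.96 -0.25]
turn [ 1.06 -1.3   0.06] shift new-axes [ 0.61 -0.99 -0.23]
```

```bash
python3 -m handwheel '[[[0.6,-0.7,0],[0,0,0],85],[[0.5,-0.6,0],[0,0,0],85],[[0,0,-1],[0,0,0],85],[[0,0,-1],[0,0,0],85],[[0,0,-1],[0,0,0],85],[[0,0,-1],[0,0,0],85],[[0,0,-1],[0,0,0],85],[[0,0,-1],[0,0,0],85],[[0,0,-1],[0,0,0],85],[[0,0,-1],[0,0,0],85]]' >/dev/null; python3 -m handwheel '[[[0,0,-1],[0,0,0],85],[[0,0,-1],[0,0,0],85],[[0,0,-1],[0,0,0],85],[[0,0,-1],[0,0,0],85],[[0,0,-1],[0,0,0],85],[[0,0,-1],[0,0,0],85],[[0,0,-1],[0,0,0],85],[[0,-1,0],[0,0,0],85],[[0,-1,0],[0,0,0],85],[[0,-1,0],[0,0,0],85]]' ;  python3 - <<'E'
from h import *
rel([560,220,300],[180,0,90])
E
python3 -m handwheel '[[[0,-1,0],[0,0,0],85],[[0,-1,0],[0,0,0],85],[[0,-1,0],[0,0,0],85],[[0,-1,0],[0,0,0],85],[[0,-1,0],[0,0,0],85],[[0,-1,0],[0,0,0],85],[[0,0,0],[0,0,0],85]]'
python3 - <<'E'
from h import *
rel([560,220,300],[180,0,90]); s=env.get_state(); M=R.from_euler('xyz',s["ee_rot"],degrees=True).as_matrix(); print(M.round(2)); print(s['q'].round(1))
E
```

```text
time: 13.75
position: [529.8, 177.3, 291.4]
ee_rot: [-179.8, 18.0, 90.3]
ft_force: [0.2, 0.6, -0.3]
grip_width: 0.996
grasp_force: 0.0
pos [529.8 177.3 291.4] rpy [-179.8   18.    90.3] t 13.75 q [-37.  29.   9.  91.  12.  70. -34.] f [ 0.2  0.6 -0.3]
shift now-axes [ 0.95  0.76 -0.54]
turn [-0.03  3.    0.04] shift new-axes [ 1.07  0.75 -0.22]
time: 14.33
position: [526.8, 181.9, 283.7]
ee_rot: [-178.4, 54.1, 92.0]
ft_force: [-1.2, 1.1, -1.5]
grip_width: 0.99
grasp_force: 0.0
pos [526.8 181.9 283.7] rpy [-178.4   54.1   92. ] t 14.33 q [-53.  47.  16.  81.  28.  91. -46.] f [-1.2  1.1 -1.5]
shift now-axes [ 0.21  0.84 -1.01]
turn [-0.09  9.01  0.19] shift new-axes [ 0.95  0.83 -0.41]
[[-0.02  1.    0.  ]
 [ 0.59  0.01 -0.81]
 [-0.81 -0.02 -0.59]]
[-52.8  47.   16.   80.8  28.3  90.9 -46. ]
```

```bash
python3 -m handwheel '[[[0,-0.6,0],[0,0.5,0],85],[[0,-0.4,0],[0,0.5,0],85],[[0,0,-0.3],[0,0,0],85],[[0,0,0],[0,0,0],85]]'
python3 - <<'E'
from h import *
s=env.get_state(); M=R.from_euler('xyz',s["ee_rot"],degrees=True).as_matrix(); print(M.round(2))
tz=M[:,2]; rel(np.array([573.5,79,62])-78*tz,[180,60,90])
E
```

```text
time: 14.67
position: [569.3, 177.0, 289.0]
ee_rot: [-175.9, 59.7, 94.7]
ft_force: [-0.8, -0.0, 0.3]
grip_width: 0.996
grasp_force: 0.0
[[-0.04  1.   -0.  ]
 [ 0.5   0.02 -0.86]
 [-0.86 -0.04 -0.5 ]]
pos [569.3 177.  289. ] rpy [-175.9   59.7   94.7] t 14.67 q [-51.  52.  17.  73.  31.  96. -42.] f [-0.8 -0.   0.3]
shift now-axes [3.66 0.26 3.02]
turn [-0.01 -0.04  0.39] shift new-axes [3.68 0.11 3.01]
```

```bash
python3 -m handwheel '[[[0,0,0.39],[0,0,0],85],[[0,0,0],[0.6,0,0.5],85],[[0,0,0],[0.6,0,0.5],85],[[0,0,0],[0.6,0.1,0.5],85],[[0,0,0],[0.6,0,0.5],85],[[0,0,0],[0.6,0,0.5],85],[[0,0,0],[0.5,0,0.4],85],[[0,0,0],[0.2,0,0.1],85],[[0,0,0],[0,0,0],85]]' 40
python3 - <<'E'
from h import *
s=env.get_state(); M=R.from_euler('xyz',s["ee_rot"],degrees=True); tz=M.as_matrix()[:,2]
print(M.as_matrix().round(2)); rel(np.array([573.5,79,62])+42*tz,[180,60,90])
W=cloud('wrist')[1].reshape(-1,3); T=M.inv().apply(W-s['position'])
f=T[(abs(T[:,1])<65)&(T[:,2]<0)&(T[:,2]>-80)&(abs(T[:,0])<20)]; print(len(f))
for sg in (-1,1):
    q=f[f[:,1]*sg>0]; 
    if len(q): print("tip",sg,q[q[:,2]>q[:,2].max()-6].mean(0).round(1))
for n in('scene','top'):
    from scipy.optimize import least_squares
    P=cloud(n)[1].reshape(-1,3); p=P[(np.hypot(P[:,0]-573,P[:,1]-79)<42)&(P[:,2]>92)&(P[:,2]<108)]
    print(n,len(p),least_squares(lambda x:np.hypot(*(p[:,:2]-x[:2]).T)-x[2],[573,79,32],loss='soft_l1').x)
E
```

```text
time: 15.42
position: [571.7, 148.1, 100.5]
ee_rot: [-179.8, 59.9, 90.1]
ft_force: [-0.5, 0.7, -0.4]
grip_width: 0.997
grasp_force: 0.0
[[-0.    1.   -0.  ]
 [ 0.5  -0.   -0.86]
 [-0.86 -0.   -0.5 ]]
pos [571.7 148.1 100.5] rpy [-179.8   59.9   90.1] t 15.42 q [-49.  65.  16.  79.  30.  80. -54.] f [-0.5  0.7 -0.4]
shift now-axes [-0.04  0.05  3.03]
turn [-0.01 -0.02  0.01] shift new-axes [-0.03  0.04  3.03]
11296
tip -1 [  1.4 -42.3 -30.5]
tip 1 [  1.3  43.3 -30.2]
scene 297 [574.2083051   78.54084307  31.96202905]
top 131 [572.34349731  79.08367691  31.91123002]
```

```bash
python3 -m handwheel '[[[0,0,0],[0,0.05,0.4],85],[[0,0,0],[0,0,0.7],85],[[0,0,0],[0,0,0.7],85],[[0,0,0],[0,0,0.5],85],[[0,0,0],[0,0,0.35],85],[[0,0,0],[0,0,0.2],85],[[0,0,0],[0,0,0.1],85],[[0,0,0],[0,0,0],85]]' 40
python3 - <<'E'
from h import *
s=env.get_state(); M=R.from_euler('xyz',s["ee_rot"],degrees=True); tz=M.as_matrix()[:,2]
rel(np.array([573.3,79,62])+42*tz,[180,60,90])
im,W,c=cloud('top'); cv2.imwrite('pics/t5.png',cv2.resize(im[120:300,120:330],None,fx=3,fy=3))
E
```

```text
time: 16.23
position: [575.5, 47.0, 43.6]
ee_rot: [179.7, 59.9, 89.8]
ft_force: [-0.5, 0.2, 0.9]
grip_width: 0.997
grasp_force: 0.0
pos [575.5  47.   43.6] rpy [179.7  59.9  89.8] t 16.23 q [-45.  67.  18.  89.  34.  67. -57.] f [-0.5  0.2  0.9]
shift now-axes [ 0.   -0.05  0.13]
turn [ 0.03 -0.02 -0.01] shift new-axes [ 0.   -0.05  0.13]
```

View pics/t5.png

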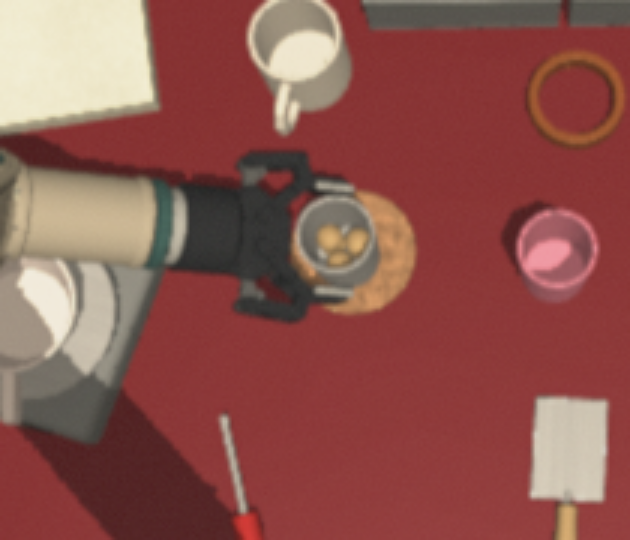

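The cup sits between the fingers at (337,240), with the beads inside and a little clearance to the gripper body. Closing now.

```bash
python3 -m handwheel '[[[0,0,0],[0,0,0],55],[[0,0,0],[0,0,0],55],[[0,0,0],[0,0,0],55],[[0,0,0],[0,0,0],55],[[0,0,0],[0,0,0],55],[[0,0,0],[0,0,0],55]]' 60;python3 -m handwheel '[[[0,0,0],[-0.1,0,-0.05],55],[[0,0,0],[-0.3,0,-0.15],55],[[0,0,0],[-0.5,0,-0.3],55],[[0,0,0],[-0.7,0,-0.4],55],[[0,0,0],[-0.8,0,-0.4],55],[[0,0,0],[-0.8,0,-0.4],55],[[0,0,0],[-0.7,0,-0.4],55],[[0,0,0],[-0.5,0,-0.3],55],[[0,0,0],[-0.2,0,-0.1],55],[[0,0,0],[0,0,0],55]]' 
python3 - <<'E'
from h import *
from scipy.optimize import least_squares
s=env.get_state(); M=R.from_euler('xyz',s["ee_rot"],degrees=True); 
rel([512,300,260])
P=cloud('scene')[1].reshape(-1,3); p0=s['position']-42*M.as_matrix()[:,2]
p=P[(np.hypot(P[:,0]-p0[0],P[:,1]-p0[1])<40)&(P[:,2]>p0[2]+25)&(P[:,2]<p0[2]+55)]
top=np.percentile(p[:,2],97); p=p[p[:,2]>top-8]
x=least_squares(lambda x:np.hypot(*(p[:,:2]-x[:2]).T)-32,p0[:2],loss='soft_l1').x; print("p0",p0,"rim",x,top,len(p))
E
```

```text
time: 16.78
position: [575.4, 47.9, 43.5]
ee_rot: [179.7, 59.9, 90.0]
ft_force: [-0.9, 4.2, 6.0]
grip_width: 0.745
grasp_force: 66.0
time: 17.62
position: [575.2, 41.0, 254.2]
ee_rot: [179.4, 59.8, 89.6]
ft_force: [0.5, -0.1, -2.9]
grip_width: 0.747
grasp_force: 66.1
pos [575.2  41.  254.2] rpy [179.4  59.8  89.6] t 17.62 q [-46.  49.  21.  90.  36.  79. -46.] f [ 0.5 -0.1 -2.9]
shift now-axes [ 3.13 -1.57 -5.67]
p0 [574.99072792  77.25234084 275.3601062 ] rim [574.80709163  71.23245803] 316.6871049381531 370
```

```bash
python3 - <<'E'
from h import *
rel([466,272,210],[180,60,90])
# cup base offset in tool frame as grasped
M=R.from_euler('xyz',[179.7,59.9,89.9],degrees=True); o=M.inv().apply(np.array([573.3,79,4])-[575.4,47.5,43.5]); r=M.inv().apply(np.array([573.3,79,104])-[575.4,47.5,43.5]); print(o,r)
for rho in (60,80,100,120,140,150,160):
    N=R.from_euler('xyz',[180,60,90],degrees=True)*R.from_rotvec([0,0,-rho],degrees=True)
    a=N.apply(r-o)/100; d=np.array([0,0,-1])+a[2]*a; d/=np.linalg.norm(d)
    print(rho,"tilt",np.degrees(np.arccos(a[2])).round(),"a",a.round(2),"rim-tcp",N.apply(r).round(),"lip-tcp",(N.apply(r)+34*d).round(),"base-tcp",N.apply(o).round())
E
```

```text
pos [574.5  41.2 252.1] rpy [179.8  59.8  89.9] t 17.67 q [-46.  49.  21.  90.  36.  79. -46.] f [-0.1 -0.1 -3. ]
shift now-axes [ 3.81 -2.7  -4.47]
turn [ 0.03 -0.03 -0.01] shift new-axes [ 3.8  -2.71 -4.47]
[49.96920714 -2.11599276 -7.45056457] [-36.54593492  -1.85340356 -57.60095083]
60 tilt 51.0 a [0.75 0.22 0.62] rim-tcp [31. 40. 46.] lip-tcp [51. 46. 19.] base-tcp [-44.  18. -16.]
80 tilt 68.0 a [0.85 0.36 0.38] rim-tcp [36. 46. 36.] lip-tcp [48. 51.  4.] base-tcp [-50.  10.  -2.]
100 tilt 83.0 a [0.85 0.51 0.12] rim-tcp [36. 52. 25.] lip-tcp [40. 54. -9.] base-tcp [-49.   1.  13.]
120 tilt 97.0 a [ 0.75  0.65 -0.13] rim-tcp [33. 58. 14.] lip-tcp [ 29.  55. -19.] base-tcp [-42.  -7.  27.]
140 tilt 109.0 a [ 0.55  0.77 -0.32] rim-tcp [25. 63.  6.] lip-tcp [ 18.  54. -27.] base-tcp [-30. -13.  38.]
150 tilt 114.0 a [ 0.43  0.81 -0.4 ] rim-tcp [20. 65.  2.] lip-tcp [ 14.  53. -29.] base-tcp [-23. -16.  42.]
160 tilt 117.0 a [ 0.29  0.84 -0.45] rim-tcp [14. 67. -0.] lip-tcp [  9.  52. -31.] base-tcp [-15. -17.  45.]
```

```bash
python3 -m handwheel '[[[0,0,0],[0.2,-0.15,-0.25],55],[[0,0,0],[0.4,-0.3,-0.5],55],[[0,0,0],[0.45,-0.33,-0.55],55],[[0,0,0],[0.45,-0.33,-0.55],55],[[0,0,0],[0.45,-0.33,-0.55],55],[[0,0,0],[0.45,-0.33,-0.55],55],[[0,0,0],[0.45,-0.33,-0.55],55],[[0,0,0],[0.45,-0.33,-0.55],55],[[0,0,0],[0.4,-0.3,-0.5],55],[[0,0,0],[0.05,0,-0.1],55]]' 80; python3 - <<'E'
from h import *
rel([465,277,210],[180,60,90])
E
```

```text
time: 18.5
position: [459.9, 283.7, 209.9]
ee_rot: [-179.2, 59.8, 91.3]
ft_force: [-1.0, 1.2, -2.7]
grip_width: 0.743
grasp_force: 87.8
pos [459.9 283.7 209.9] rpy [-179.2   59.8   91.3] t 18.5 q [-62.  57.  15.  75.  23.  97. -55.] f [-1.   1.2 -2.7]
shift now-axes [-0.09  0.13  0.14]
turn [ 0.05 -0.03  0.11] shift new-axes [-0.09  0.13  0.14]
```

```bash
python3 -m handwheel '[[[0,0,-0.6],[-0.05,0.1,0.1],55],[[0,0,-0.9],[0,0,0],55],[[0,0,-1],[0,0,0],55],[[0,0,-1],[0,0,0],55],[[0,0,-1],[0,0,0],55],[[0,0,-1],[0,0,0],55],[[0,0,-1],[0,0,0],55],[[0,0,-1],[0,0,0],55],[[0,0,-1],[0,0,0],55],[[0,0,-1],[0,0,0],55]]'; python3 -m handwheel '[[[0,0,-1],[0,0,0],55],[[0,0,-1],[0,0,0],55],[[0,0,-0.6],[0,0,0],55],[[0,0,0],[0,0,0],55]]'; cat >> h.py <<'E'
O=np.array([50,-2.1,-7.5]); RR=np.array([-36.5,-1.9,-57.6])
def cup():
    s=env.get_state(); N=R.from_euler('xyz',s["ee_rot"],degrees=True); a=N.apply(RR-O)/100
    d=np.array([0,0,-1])+a[2]*a; d/=np.linalg.norm(d)
    print("tilt",np.degrees(np.arccos(a[2])).round(1),"rim",(s["position"]+N.apply(RR)).round(),"lip",(s["position"]+N.apply(RR)+34*d).round(),"base",(s["position"]+N.apply(O)).round(),"mouth dir",a.round(2))
    return N
def sh(N,v): print("shift for",v,(N.inv().apply(v)/40).round(2))
E
python3 - <<'E'
from h import *
rel([465,277,175])
N=cup(); im,W,c=cloud('scene'); cv2.imwrite('pics/s6.png',cv2.resize(im[150:380,350:560],None,fx=2.5,fy=2.5))
E
```

```text
time: 19.33
position: [467.6, 273.0, 212.6]
ee_rot: [-124.4, 27.8, 162.4]
ft_force: [0.7, -0.6, -2.6]
grip_width: 0.744
grasp_force: 87.8
time: 19.67
position: [467.8, 272.7, 212.7]
ee_rot: [-121.1, 14.8, 171.3]
ft_force: [-0.7, 0.3, -2.6]
grip_width: 0.74
grasp_force: 87.8
pos [467.8 272.7 212.7] rpy [-121.1   14.8  171.3] t 19.67 q [-51.  56.  -5.  75.  34. 103.   8.] f [-0.7  0.3 -2.6]
shift now-axes [0.32 0.81 0.38]
tilt 62.0 rim [502. 316. 252.] lip [517. 322. 222.] base [419. 286. 205.] mouth dir [0.83 0.31 0.47]
```

View pics/s6.png

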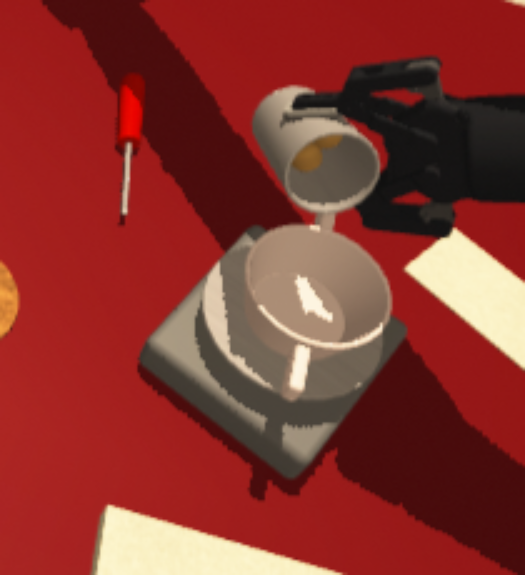

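Scene crop: the tilted cup, mouth at about (335,170) with beads visible, is beside the bowl at (318,285) on the near side. I'll lower it and pour slowly.

```bash
python3 -m handwheel '[[[0,0,0],[0.1,0.25,0.1],55],[[0,0,0],[0.14,0.38,0.2],55],[[0,0,0],[0.1,0.25,0.1],55],[[0,0,-0.5],[0,0,0],55],[[0,0,-0.5],[0,0,0],55],[[0,0,-0.5],[0,0,0],55],[[0,0,-0.5],[0,0,0],55],[[0,0,0],[0,0,0],55]]'; python3 - <<'E'
from h import *
rel([465,277,171]); N=cup(); sh(N,[1,0,0]); sh(N,[0,0,40])
E
```

```text
time: 20.38
position: [465.9, 277.5, 172.7]
ee_rot: [-120.1, 4.6, 177.5]
ft_force: [-1.2, -0.4, -2.5]
grip_width: 0.741
grasp_force: 87.9
pos [465.9 277.5 172.7] rpy [-120.1    4.6  177.5] t 20.38 q [-50.  59.  -8.  75.  35. 101.  16.] f [-1.2 -0.4 -2.5]
shift now-axes [0.03 0.03 0.03]
tilt 71.4 rim [502. 325. 206.] lip [512. 329. 174.] base [416. 285. 174.] mouth dir [0.86 0.4  0.32]
shift for [1, 0, 0] [-0.02  0.    0.  ]
shift for [0, 0, 40] [-0.08 -0.86 -0.5 ]
```

```bash
python3 -m handwheel '[[[0,0,-0.3],[0.1,0,0],55],[[0,0,-0.3],[0.1,0,0],55],[[0,0,-0.3],[0,0,0],55],[[0,0,-0.3],[0,0,0],55],[[0,0,-0.3],[0,0,0],55],[[0,0,-0.3],[0,0,0],55],[[0,0,-0.3],[0,0,0],55],[[0,0,-0.3],[0,0,0],55],[[0,0,-0.3],[0,0,0],55],[[0,0,-0.3],[0,0,0],55]]';python3 -m handwheel '[[[0,0,-0.3],[0,0,0],55],[[0,0,-0.3],[0,0,0],55],[[0,0,-0.3],[0,0,0],55],[[0,0,-0.3],[0,0,0],55],[[0,0,-0.3],[0,0,0],55],[[0,0,-0.3],[0,0,0],55],[[0,0,-0.3],[0,0,0],55],[[0,0,0],[0,0,0],55],[[0,0,0],[0,0,0],55]]'; python3 - <<'E'
from h import *
rel([465,277,171]); N=cup(); sh(N,[40,0,0]); sh(N,[0,0,40])
im,W,c=cloud('scene'); cv2.imwrite('pics/s7.png',cv2.resize(im[150:380,350:560],None,fx=2.5,fy=2.5))
E
```

```text
time: 21.22
position: [458.0, 278.1, 173.6]
ee_rot: [-120.7, -10.9, -173.4]
ft_force: [0.5, 0.6, -1.9]
grip_width: 0.737
grasp_force: 87.9
time: 21.97
position: [458.2, 278.0, 173.7]
ee_rot: [-122.6, -21.5, -166.6]
ft_force: [0.3, -0.2, -2.3]
grip_width: 0.74
grasp_force: 87.8
pos [458.2 278.  173.7] rpy [-122.6  -21.5 -166.6] t 21.97 q [-47.  60. -16.  76.  39. 104.  42.] f [ 0.3 -0.2 -2.3]
shift now-axes [-0.17 -0.03  0.06]
tilt 93.9 rim [492. 335. 191.] lip [490. 333. 157.] base [414. 273. 197.] mouth dir [ 0.78  0.62 -0.07]
shift for [40, 0, 0] [-0.9  -0.43  0.  ]
shift for [0, 0, 40] [ 0.37 -0.78 -0.5 ]
```

View pics/s7.png

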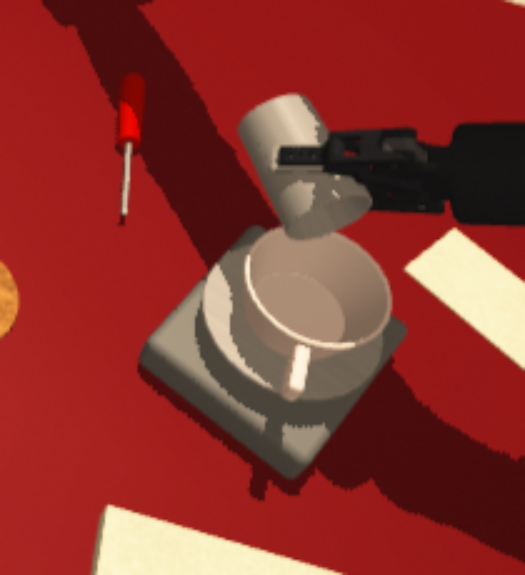

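No beads have left the cup yet at 94° tilt. I've used my ten pictures, so from here I count beads by colour in the depth clouds. Continuing the roll while feeding the lip back over the bowl.

```bash
cat >> h.py <<'E'
def beads(cx=512.5,cy=348.8):
    for n in ('scene','top'):
        im,W,c=cloud(n); hsv=cv2.cvtColor(im,cv2.COLOR_BGR2HSV)
        m=(hsv[...,0]>10)&(hsv[...,0]<28)&(hsv[...,1]>90)&(hsv[...,2]>70)
        g=m&(np.hypot(W[...,0]-cx,W[...,1]-cy)<120)
        q=W[g]
        k,l,st,ce=cv2.connectedComponentsWithStats(g.astype(np.uint8))
        print(n,[(int(st[i][4]),np.nanmean(W[l==i],0).round().tolist()) for i in range(1,k) if st[i][4]>3])
E
python3 -m handwheel '[[[0,0,-0.3],[-0.03,-0.015,0],55],[[0,0,-0.3],[-0.03,-0.015,0],55],[[0,0,-0.3],[-0.03,-0.015,0],55],[[0,0,-0.3],[-0.03,-0.015,0],55],[[0,0,-0.3],[-0.03,-0.015,0],55],[[0,0,-0.3],[-0.03,-0.015,0],55],[[0,0,-0.3],[-0.03,-0.015,0],55],[[0,0,0],[0,0,0],55],[[0,0,0],[0,0,0],55]]'; python3 - <<'E'
from h import *
rel([465,277,171]); N=cup(); sh(N,[40,0,0]); sh(N,[0,0,40]); beads(); rel([0,0,0])
E
```

```text
time: 22.77
position: [467.7, 278.2, 173.3]
ee_rot: [-126.2, -31.9, -158.7]
ft_force: [-0.0, 0.5, -1.5]
grip_width: 0.738
grasp_force: 88.1
pos [467.7 278.2 173.3] rpy [-126.2  -31.9 -158.7] t 22.77 q [-45.  60. -19.  75.  41. 106.  54.] f [-0.   0.5 -1.5]
shift now-axes [0.03 0.07 0.06]
tilt 102.0 rim [498. 339. 184.] lip [493. 334. 151.] base [429. 268. 205.] mouth dir [ 0.68  0.7  -0.21]
shift for [40, 0, 0] [-0.79 -0.61  0.  ]
shift for [0, 0, 40] [ 0.53 -0.69 -0.5 ]
scene [(259, [499.0, 340.0, 161.0]), (390, [520.0, 363.0, 101.0])]
top [(32, [538.0, 335.0, 98.0])]
pos [467.7 278.3 173.4] rpy [-126.2  -31.9 -158.7] t 22.87 q [-45.  60. -19.  75.  41. 106.  54.] f [-0.  -0.5 -2. ]
shift now-axes [9.1  7.39 8.16]
```

```bash
python3 -m handwheel '[[[0,0,-0.3],[-0.02,-0.015,0],55],[[0,0,-0.3],[-0.02,-0.015,0],55],[[0,0,-0.3],[-0.02,-0.015,0],55],[[0,0,-0.3],[-0.02,-0.015,0],55],[[0,0,-0.3],[-0.02,-0.015,0],55],[[0,0,-0.3],[-0.02,-0.015,0],55],[[0,0,0],[0,0,0],55],[[0,0,0],[0,0,0],55],[[0,0,0],[0,0,0],55]]'; python3 - <<'E'
from h import *
N=cup(); sh(N,[40,0,0]); sh(N,[0,0,40]); beads(); rel([0,0,0])
E
```

```text
time: 23.62
position: [473.7, 278.6, 172.9]
ee_rot: [-131.1, -40.4, -150.3]
ft_force: [-0.5, 0.0, -1.9]
grip_width: 0.744
grasp_force: 88.0
tilt 108.1 rim [499. 342. 179.] lip [493. 333. 147.] base [442. 266. 210.] mouth dir [ 0.57  0.76 -0.31]
shift for [40, 0, 0] [-0.66 -0.75  0.  ]
shift for [0, 0, 40] [ 0.65 -0.57 -0.5 ]
scene [(607, [521.0, 361.0, 102.0])]
top [(13, [544.0, 350.0, 98.0]), (16, [532.0, 325.0, 103.0])]
pos [473.8 278.6 172.9] rpy [-131.1  -40.4 -150.3] t 23.72 q [-43.  61. -21.  74.  42. 107.  64.] f [-0.7 -0.5 -1.7]
shift now-axes [7.66 9.06 8.16]
```

```bash
python3 -m handwheel '[[[0,0,-0.4],[-0.02,-0.02,0],55],[[0,0,-0.4],[-0.02,-0.02,0],55],[[0,0,-0.4],[0,0,0],55],[[0,0,-0.4],[0,0,0],55],[[0,0,0],[0,0,0],55],[[0,0,0],[0,0,0],55],[[0,0,0],[0,0,0],55]]'; python3 - <<'E'
from h import *
N=cup(); sh(N,[40,0,0]); sh(N,[0,0,40]); beads(); rel([0,0,0])
W=cloud('scene')[1]; 
E
```

```text
time: 24.3
position: [476.1, 278.7, 172.8]
ee_rot: [-137.6, -47.2, -141.0]
ft_force: [-0.1, 0.4, -1.6]
grip_width: 0.743
grasp_force: 88.0
tilt 112.6 rim [497. 344. 176.] lip [490. 332. 144.] base [451. 263. 214.] mouth dir [ 0.45  0.8  -0.39]
shift for [40, 0, 0] [-0.53 -0.85  0.  ]
shift for [0, 0, 40] [ 0.73 -0.46 -0.5 ]
scene [(613, [521.0, 361.0, 102.0])]
top [(19, [543.0, 351.0, 98.0])]
pos [476.1 278.7 172.8] rpy [-137.6  -47.3 -141. ] t 24.4 q [-42.  61. -23.  73.  43. 108.  73.] f [ 0.7  0.5 -1.9]
shift now-axes [ 6.08 10.26  8.16]
```

```bash
python3 -m handwheel '[[[0,0,0],[0.4,-0.25,-0.27],55],[[0,0,0],[0.7,-0.44,-0.5],55],[[0,0,0],[0.6,-0.4,-0.4],55],[[0,0,0],[0,0,0],55],[[0,0,0],[0,0,0],55]]'; python3 - <<'E'
from h import *
from scipy.optimize import linear_sum_assignment
N=cup(); rel([465,240,260],[180,60,90]); beads()
im,W,c=cloud('scene'); hsv=cv2.cvtColor(im,cv2.COLOR_BGR2HSV)
m=(hsv[...,0]>8)&(hsv[...,0]<30)&(hsv[...,1]>80)&(hsv[...,2]>50)&(W[...,2]>70)&(np.hypot(W[...,0]-512,W[...,1]-348)<60)
q=W[m]; print(len(q))
# fit spheres r=12: RANSAC greedy
rng=np.random.default_rng(0); rem=q.copy(); cam=c['position']
while len(rem)>25:
    best=None
    for i in rng.integers(0,len(rem),200):
        v=rem[i]-cam; ctr=rem[i]+12*v/np.linalg.norm(v)
        for j in rng.normal(0,4,(6,3)):
            cc=ctr+j; k=abs(np.linalg.norm(rem-cc,axis=1)-12)<2.5
            if best is None or k.sum()>best[0]: best=(k.sum(),cc)
    if best[0]<20: break
    print(best[0],best[1].round(0)); rem=rem[np.linalg.norm(rem-best[1],axis=1)>15]
E
```

```text
time: 24.87
position: [477.5, 279.5, 267.9]
ee_rot: [-137.6, -47.0, -141.0]
ft_force: [0.0, -0.2, -3.0]
grip_width: 0.743
grasp_force: 88.1
tilt 112.4 rim [498. 344. 271.] lip [492. 333. 240.] base [453. 264. 309.] mouth dir [ 0.45  0.8  -0.38]
pos [477.5 279.5 267.9] rpy [-137.6  -47.  -141. ] t 24.87 q [-45.  54. -18.  72.  41. 112.  80.] f [ 0.  -0.2 -3. ]
shift now-axes [0.44 0.1  0.95]
turn [ 0.07  0.04 24.67] shift new-axes [-0.32 -0.31  0.95]
scene [(620, [522.0, 361.0, 102.0])]
top [(52, [533.0, 333.0, 98.0])]
2155
121 [512. 382. 108.]
95 [509. 343.  92.]
88 [528. 373.  91.]
81 [461. 370. 115.]
73 [482. 372.  95.]
69 [475. 393. 117.]
65 [528. 331.  93.]
63 [497. 374.  89.]
60 [465. 346.  94.]
58 [504. 404. 119.]
54 [452. 344. 116.]
52 [538. 350.  91.]
47 [560. 358. 122.]
44 [486. 317. 103.]
44 [492. 323.  74.]
44 [558. 335. 120.]
37 [471. 307. 120.]
38 [481. 356.  76.]
34 [547. 340.  94.]
31 [527. 401. 117.]
31 [546. 317. 122.]
29 [482. 398. 103.]
27 [499. 297. 117.]
26 [511. 357.  70.]
24 [462. 325. 106.]
24 [543. 323.  98.]
21 [515. 400.  87.]
20 [528. 302. 121.]
20 [544. 387. 120.]
```

```bash
python3 -m handwheel '[[[0,0,0.6],[0,0,0.04],55],[[0,0,1],[0,0,0.04],55],[[0,0,1],[0,0,0.04],55],[[0,0,1],[0,0,0.04],55],[[0,0,1],[0,0,0.04],55],[[0,0,1],[0,0,0.04],55],[[0,0,1],[0,0,0.04],55],[[0,0,1],[0,0,0.04],55],[[0,0,1],[0,0,0.04],55],[[0,0,1],[0,0,0.04],55]]' >/dev/null; python3 -m handwheel '[[[0,0,1],[0,0,0.04],55],[[0,0,1],[0,0,0.04],55],[[0,0,1],[0,0,0.04],55],[[0,0,1],[0,0,0.04],55],[[0,0,1],[0,0,0.04],55],[[0,0,1],[0,0,0.04],55],[[0,0,1],[0,0,0.04],55],[[0,0,1],[0,0,0.04],55],[[0,0,1],[0,0,0.04],55],[[0,0,1],[0,0,0.04],55]]' >/dev/null; python3 -m handwheel '[[[0,0,1],[0,0,0.04],55],[[0,0,1],[0,0,0.04],55],[[0,0,1],[0,0,0.04],55],[[0,0,1],[0,0,0.04],55],[[0,0,0.5],[0,0,0.04],55],[[0,0,0],[0,0,0],55]]'; python3 - <<'E'
from h import *
s=env.get_state(); N=cup(); M=R.from_euler('xyz',[180,60,90],degrees=True)
rel(np.array([575,77.5,64])-M.apply(O),[180,60,90])
im,W,c=cloud('top'); hsv=cv2.cvtColor(im,cv2.COLOR_BGR2HSV)
p=s['position']+N.apply(RR); g=(hsv[...,0]>10)&(hsv[...,0]<28)&(hsv[...,1]>90)&(hsv[...,2]>70)
d=np.hypot(W[...,0]-p[0],W[...,1]-p[1]); print("orange in cup",(g&(d<45)&(W[...,2]>150)).sum(),"cup px",(d<34).sum())
beads()
im,W,c=cloud('scene'); hsv=cv2.cvtColor(im,cv2.COLOR_BGR2HSV)
g=(hsv[...,0]>10)&(hsv[...,0]<28)&(hsv[...,1]>90)&(hsv[...,2]>70)&(np.hypot(W[...,0]-512,W[...,1]-348)<60)
q=W[g&(W[...,2]>80)]; print(len(q),np.percentile(q,[0,100],axis=0).round())
rng=np.random.default_rng(0); rem=q.copy(); cam=c['position']
while len(rem)>15:
    best=None
    for i in range(len(rem)):
        v=rem[i]-cam; ctr=rem[i]+12*v/np.linalg.norm(v)
        for j in rng.normal(0,2,(4,3)):
            cc=ctr+j; k=abs(np.linalg.norm(rem-cc,axis=1)-12)<2
            if best is None or k.sum()>best[0]: best=(k.sum(),cc)
    print(best[0],best[1].round(0)); rem=rem[np.linalg.norm(rem-best[1],axis=1)>15]
E
```

```text
time: 27.18
position: [476.5, 243.5, 244.4]
ee_rot: [-173.8, 59.9, 97.3]
ft_force: [0.5, -0.7, -1.7]
grip_width: 0.742
grasp_force: 88.0
tilt 3.6 rim [477. 275. 305.] lip [511. 278. 302.] base [471. 275. 205.] mouth dir [0.06 0.   1.  ]
pos [476.5 243.5 244.4] rpy [-173.8   59.9   97.3] t 27.18 q [-62.  54.  21.  79.  23.  94. -47.] f [ 0.5 -0.7 -1.7]
shift now-axes [0.43 2.54 6.04]
turn [0.01 0.02 0.61] shift new-axes [0.58 2.51 6.04]
orange in cup 0 cup px 1449
scene [(609, [522.0, 361.0, 102.0])]
top [(29, [505.0, 375.0, 122.0])]
596 [[458. 305.  80.]
 [566. 402. 131.]]
108 [512. 382. 108.]
93 [508. 346.  91.]
77 [527. 376.  91.]
64 [528. 332.  91.]
67 [497. 374.  91.]
53 [537. 352.  91.]
11 [560. 363. 120.]
8 [555. 326. 121.]
8 [514. 400.  87.]
5 [516. 347.  90.]
5 [559. 343. 121.]
4 [476. 385.  82.]
4 [461. 319. 122.]
3 [527. 374.  96.]
```

Six beads resolve in the bowl: five at z≈91 and one on top at z≈108. No bead colour is left in the cup. Returning the cup to the coaster.

```bash
python3 -m handwheel '[[[0,0,0.61],[0,0,0],55],[[0,0,0],[0.04,0.15,0.4],55],[[0,0,0],[0.07,0.3,0.75],55],[[0,0,0],[0.07,0.3,0.75],55],[[0,0,0],[0.07,0.3,0.75],55],[[0,0,0],[0.07,0.3,0.75],55],[[0,0,0],[0.07,0.3,0.75],55],[[0,0,0],[0.07,0.3,0.75],55],[[0,0,0],[0.07,0.3,0.75],55],[[0,0,0],[0.05,0.25,0.4],55]]'; python3 -m handwheel '[[[0,0,0],[0,0,0],55],[[0,0,0],[0,0,0],55]]';python3 - <<'E'
from h import *
from scipy.optimize import least_squares
N=cup(); M=R.from_euler('xyz',[180,60,90],degrees=True); s=env.get_state()
rel(np.array([575,77.5,4])-M.apply(O),[180,60,90])
for n in('scene','top'):
    P=cloud(n)[1].reshape(-1,3); c=s['position']+N.apply(RR); p=P[(np.hypot(P[:,0]-c[0],P[:,1]-c[1])<40)&(abs(P[:,2]-c[2])<7)]
    print(n,len(p),least_squares(lambda x:np.hypot(*(p[:,:2]-x[:2]).T)-32,c[:2],loss='soft_l1').x.round(1), p[:,2].mean())
E
```

```text
time: 28.22
position: [577.4, 42.7, 103.8]
ee_rot: [-179.9, 60.1, 90.0]
ft_force: [-0.5, -0.3, -1.6]
grip_width: 0.741
grasp_force: 87.9
time: 28.38
position: [578.1, 45.9, 104.5]
ee_rot: [179.9, 59.9, 89.9]
ft_force: [-0.0, -0.2, -1.5]
grip_width: 0.742
grasp_force: 87.9
tilt 1.6 rim [576.  77. 165.] lip [598.  90. 142.] base [576.  77.  65.] mouth dir [0. 0. 1.]
pos [578.1  45.9 104.5] rpy [179.9  59.9  89.9] t 28.38 q [-48.  63.  25.  90.  30.  68. -51.] f [-0.  -0.2 -1.5]
shift now-axes [ 1.32 -0.03  0.76]
turn [ 0.01 -0.01 -0.01] shift new-axes [ 1.32 -0.02  0.76]
scene 254 [577.9  75.2] 163.43354179857425
top 123 [576.7  77.5] 163.0959031563555
```

```bash
python3 -m handwheel '[[[0,0,0],[0.3,0,0.17],55],[[0,0,0],[0.4,0,0.23],55],[[0,0,0],[0.3,0,0.17],55],[[0,0,0],[0.15,0,0.09],55],[[0,0,0],[0.05,0,0.03],55],[[0,0,0],[0,0,0],55],[[0,0,0],[0,0,0],55]]'; python3 -m handwheel '[[[0,0,0],[0.04,0,0.02],55],[[0,0,0],[0,0,0],55],[[0,0,0],[0,0,0],55]]'
```

```text
time: 29.07
position: [578.4, 46.6, 50.0]
ee_rot: [179.7, 60.0, 89.8]
ft_force: [-1.1, -0.1, -0.6]
grip_width: 0.74
grasp_force: 88.0
time: 29.32
position: [578.3, 46.8, 48.2]
ee_rot: [179.7, 59.9, 89.8]
ft_force: [-0.9, -0.8, -1.1]
grip_width: 0.742
grasp_force: 88.0
```

```bash
python3 -m handwheel '[[[0,0,0],[0.03,0,0.017],55],[[0,0,0],[0,0,0],55],[[0,0,0],[0,0,0],55]]';python3 - <<'E'
from h import *
cup(); rel([0,0,0])
E
```

```text
time: 29.57
position: [578.1, 46.8, 46.4]
ee_rot: [179.7, 59.9, 89.9]
ft_force: [-0.5, -0.6, -1.6]
grip_width: 0.744
grasp_force: 88.0
tilt 1.6 rim [576.  78. 107.] lip [566.  78.  74.] base [576.  78.   7.] mouth dir [-0. -0.  1.]
pos [578.1  46.8  46.4] rpy [179.7  59.9  89.9] t 29.57 q [-47.  68.  24.  88.  29.  65. -53.] f [-0.5 -0.6 -1.6]
shift now-axes [  0.4  -14.46   1.55]
```

```bash
python3 -m handwheel '[[[0,0,0],[0.04,0,0.023],55],[[0,0,0],[0,0,0],55],[[0,0,0],[0,0,0],55]]'; python3 -m handwheel '[[[0,0,0],[0.02,0,0.012],55],[[0,0,0],[0,0,0],55],[[0,0,0],[0,0,0],55]]'
```

```text
time: 29.82
position: [578.1, 46.7, 44.4]
ee_rot: [179.8, 59.9, 89.9]
ft_force: [0.5, 0.0, -1.0]
grip_width: 0.737
grasp_force: 88.0
time: 30.07
position: [578.2, 46.7, 43.6]
ee_rot: [179.7, 59.9, 89.9]
ft_force: [0.3, 0.4, -0.4]
grip_width: 0.74
grasp_force: 88.0
```

```bash
python3 -m handwheel '[[[0,0,0],[0.01,0,0],66],[[0,0,0],[0,0,0],70],[[0,0,0],[0,0,0],78],[[0,0,0],[0,0,0],85],[[0,0,0],[0,0,0],85],[[0,0,0],[0,0,0],85],[[0,0,0],[0,0,0],85]]';  python3 -m handwheel '[[[0,0,0],[0,0,-0.2],85],[[0,0,0],[0,0,-0.5],85],[[0,0,0],[0,0,-0.7],85],[[0,0,0],[0,0,-0.8],85],[[0,0,0],[0,0,-0.8],85],[[0,0,0],[0,0,-0.4],85],[[0,0,0],[-0.3,0,-0.1],85],[[0,0,0],[0,0,0],85],[[0,0,0],[0,0,0],85]]'; python3 - <<'E'
from h import *
from scipy.optimize import least_squares
rel([0,0,0])
for n in('scene','top'):
    P=cloud(n)[1].reshape(-1,3)
    for lab,c,r,z in (("cup",(576,78),33,101),("bowl",(512.5,348.8),56,129)):
        p=P[(np.hypot(P[:,0]-c[0],P[:,1]-c[1])<r+9)&(abs(P[:,2]-z)<8)]
        x=least_squares(lambda x:np.hypot(*(p[:,:2]-x[:2]).T)-x[2],[*c,r],loss='soft_l1').x
        k=np.linalg.lstsq(np.c_[p[:,:2]-x[:2],np.ones(len(p))],p[:,2],rcond=None)[0]
        print(n,lab,len(p),x.round(1),"slope deg",np.degrees(k[:2]).round(1),"z",k[2].round(1))
beads()
E
```

```text
time: 30.65
position: [578.2, 46.9, 43.3]
ee_rot: [179.7, 59.9, 89.9]
ft_force: [0.4, -0.5, -0.1]
grip_width: 0.991
grasp_force: 0.0
time: 31.4
position: [577.9, 161.1, 124.7]
ee_rot: [179.6, 60.0, 89.7]
ft_force: [-0.2, -0.4, 0.1]
grip_width: 0.994
grasp_force: 0.0
pos [577.9 161.1 124.7] rpy [179.6  60.   89.7] t 31.4 q [-53.  65.  22.  77.  26.  81. -49.] f [-0.2 -0.4  0.1]
shift now-axes [  0.65 -14.46   5.02]
scene cup 283 [577.9  76.9  32.1] slope deg [0.7 0. ] z 101.2
scene bowl 143 [511.6 348.5  56.3] slope deg [-0.9  2.7] z 127.0
top cup 134 [576.2  77.6  32. ] slope deg [-1.7  0.8] z 100.9
top bowl 257 [510.3 349.6  54.7] slope deg [-0.3 -0.8] z 126.0
scene [(3075, [591.0, 379.0, 274.0])]
top [(337, [517.0, 360.0, 101.0])]
```

```bash
python3 -c "
from bench import env
print(env.finish_job())"
```

```text
the job is handed in; nothing more can be done
None
```

I handed the job in at about 31.5 s: by my last measurements the bowl stands on the pan within about 3 mm of its centre, all six beads are in it, and the empty cup is back upright on its coaster. The hand-in returned no verdict, and I didn't re-measure the bystanders.

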